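Line up the pattern stamp over the joint of two tiles

TASK

First slide the loose brown tile along the plywood board until it butts flush against the fixed blue tile, long edge to long edge with their ends level, and let go of it. Then pick up the wooden pattern stamp by its knob, carry it over the rolling pin, and finish holding it upright about 1 cm above the tiles, centred on the joint between them and squared up to them, without ever touching the tiles with it; do not put it down or let go of it. Leave everything else where it stands.

Things in the scene. Friction and masses are not known exactly. Their poses are not given: they have to be found in the camera images.
- tile_board: Fixed plywood tile board, 110 x 190 x 12 mm (its x, y, z), lying flat on the table. Origin: centre of its underside. Its top is 12 mm above the table. The blue tile is glued on its +y half and backed by a wooden stop strip (75 x 12 mm, 7 mm high above the board) on the +y side of that tile; the rest of the board is smooth and flat. The board may lie left or right of the robot.
- blue_tile: Glaze test tile with blue top, 34 x 50 x 8 mm (its x, y, z), glued to the board: it cannot move. Origin: centre of its underside, on the board's top. Its x axis runs along the board's +y axis, pointing away from the brown tile. The face the brown tile must meet is its -x face, so the brown tile is flush with its origin at (-34, 0, 0) mm in this tile's frame.
- brown_tile: Loose glaze test tile with red-brown top, 34 x 50 x 8 mm (its x, y, z; solid terracotta body 7 mm high under the glaze), about 22 g, lying flat on the board on the blue tile's -x side, 20 to 45 mm away from it and a little askew. Origin: centre of its underside. When it is in place its x axis points along the blue tile's x axis. It can be gripped across its 50 mm length (its y axis).
- seam (a point): Middle of the joint to be stamped: the middle of the blue tile's -x long edge, at the height of the tile tops (8 mm above the board, 20 mm above the table). Axes as the blue tile's: x across the joint, y along it.
- stamp: Square wooden pattern stamp, 34 x 34 mm base and 58 mm high overall, 30 to 70 g, standing loose on the table. Origin: centre of its underside (the printing face); z up. The block reaches up to 32 mm; above it is a round knob about 22 mm across, from 32 to 58 mm, its middle near 47 mm. All four yaws are equally good.
- pin_barrel (a point): Point on the axis of a loose wooden rolling pin that lies between tile board and stamp, pointing roughly away from the robot: the far end of its barrel (200 mm long, 49 mm thick, handles 60 mm long at both ends), 24 mm above the table. This point's y axis runs along the pin towards the robot. The stamp must pass over the pin, which must not be moved.
- slip_jar: Lidded glass jar, 80 x 82 x 136 mm, standing at the left. Origin: centre of its underside. Leave alone.
- blue_cup: Light blue plastic cup, 66 mm wide, 66 mm high, standing at the right. Origin: centre of its underside. Leave alone.
Not all that is in view belongs to the job. Several things have the shape of the stamp; the one meant has the colours described above.

How it is judged:
On the way, in this order (a step that is already met when the one before it is completed fails the run):
1. the brown tile lies flush against the blue one, let go (x of brown_tile in the frame of blue_tile between -0.0365 and -0.0325 m and y of brown_tile in the frame of blue_tile between -0.005 and 0.005 m and z of brown_tile in the frame of blue_tile between -0.003 and 0.003 m and angle between the x axis of brown_tile and the x axis of blue_tile, either way round below 0.07 rad and angle between brown_tile's own z axis and vertical below 0.1 rad and contact force between brown_tile and the fingers below 0.05 N), for 0.2 s.
2. the stamp is carried over the rolling pin (x of stamp in the frame of pin_barrel between -0.05 and 0.05 m and y of stamp in the frame of pin_barrel between -0.06 and 0.26 m and height (world z) of stamp above 0.05 m), for 0.03 s.
At the end, for the whole second after the job is handed in: Brown tile flat, butted to the blue (gap <2.5 mm, ends level within 5 mm, parallel within 0.07 rad), released. Stamp held still by the fingers, upright within 0.1 rad, within 6 mm of the joint's middle, square to the tiles within 0.12 rad, 3 to 18 mm above them, touching neither tile nor board (all of step 1 and horizontal distance between stamp and seam below 0.006 m and z of stamp in the frame of seam between 0.003 and 0.018 m and angle between stamp's own z axis and vertical below 0.1 rad and (angle between the x axis of stamp and the x axis of blue_tile, either way round below 0.12 rad or angle between the x axis of stamp and the y axis of blue_tile, either way round below 0.12 rad) and contact force between stamp and the fingers above 1 N and contact force between stamp and brown_tile below 0.05 N and contact force between stamp and tile_board below 0.05 N and contact force between brown_tile and the arm below 0.05 N and linear speed of each of stamp, brown_tile below 0.01 m/s); the arm keeps its last pose, push and grip.
It fails at once if the rolling pin, slip jar or blue cup is moved more than 15 mm (distance of any of pin_barrel, slip_jar, blue_cup from where it was at the start of the episode above 0.015 m).
It fails at once if the stamp's printing face touches a tile (it would leave a mark) (contact force between stamp and brown_tile above 0.3 N or contact force between stamp and tile_board above 0.3 N).
It also fails if it takes over 56 s, if anything falls off the work surface, if the arm or the gripper's body presses on something with over 40 N, if the wrist force passes 120 N, or if a joint passes its speed limit or range.

ROBOT

A 6-joint arm with a two-finger parallel gripper is mounted at the origin on the work surface; the furniture and walls round the work are solid. World frame = base frame: x ahead of the robot, y to its left, z up, the work surface at z = 0. Lengths are in m, angles in rad, forces in N, time in s.
With the tool pointing down it reaches from about 0.35 to 0.975 m from the base axis. Payload 7.1 kg.
Tool frame: the origin (TCP) lies on the centre line of the jaws, within the pads' length; the fingertips stand 25 mm ahead of it and the grasp point (between the pads) lies 6 mm ahead of it; z points along the fingers, y is the direction in which the jaws open and shut (so a half turn about z gives the same grasp; the last joint's range is limited). The gripper opens to 88 mm and grips with 3 to 60 N. Pads are 20 mm wide; open, the fingers measure 115 mm over their backs; the gripper's body (75 mm by 178 mm) begins 61 mm behind the grasp point.
Start: joints at [1.085, 0.423, 1.63, -0, 1.089, -0.019], TCP at [0.281, 0.558, 0.222] pointing down, gripper open.
Joint ranges: [-3, 3], [-0.9, 2.11], [0.09, 2.58], [-1.31, 4.45], [0.11, 2.69], [-2.54, 2.54]. Speed limits (rad/s): [2.39, 2.39, 3.01, 3.14, 3.14, 3.14].

INTERFACE

Orientations are given as a rotation vector (axis times angle).
In Python, from cell import ctrl gives the robot as it stands.
- The arm moves only by the tool step_arm, never from a script. Its argument "motion" is a list of rows, each an object of numbers: "x", "y", "z": the shift along the tool's x, y, z in mm; "wx", "wy", "wz": the turn, a rotation vector about the tool's x, y, z in degrees; "jaw": the opening, from 0 (shut) to 1 (fully open). A call has exactly 8 rows; each row is the pose to reach, as a shift and turn from the pose measured when the call began, along the tool's axes at that moment; what a row does not reach only later rows make up. A row lasts 1/12 s, in which the tool goes at most 41.7 mm and 7.16 degrees, less where a joint would pass 70% of its speed; a pose out of reach is approached as far as the arm can. A call with a gripper value outside its range is refused whole. The fingers move at their own pace and stop on an object; "force" is the grip in N (left out, the last holds). Time passes only in rows, so rows that repeat a pose let the fingers close, or fill a call up. It gives the time, the measured TCP pose, the force and the opening at its end, in the units of the state.
- ctrl.observe(): the state, without advancing time (a new reading comes with each control period).
- ctrl.get_image(name): name is "side" or "top"; returns a dict with "frame" (420x560x3 uint8, red, green, blue), "z_map" (420x560 float32, m along the optical axis (not along the pixel's ray), 0 where there is no reading), "fx", "fy", "cx", "cy" (pixels), "cam_to_world" (4x4, takes a point from camera to world coordinates). Camera axes: x right, y down, z forward; pixel columns grow to the right and rows downward; lengths in m; the calibration is good to about 2 mm. A picture is of the moment at which its call begins.
- ctrl.close_job(): hands the job in, once; it reports no verdict.
Trained networks look in the newest picture that a camera, given by its name, has taken for a name from the list of things; names that differ only in an ending like _2 or _b are one class to them, and where a whole thing is asked for, a point or a joint stands for the part that bears it (a point fixed in the world has none). Each returns a list of dicts, best first, with "score" (0 to 1); they miss things now and then, are a little off and sometimes report something else, mostly with a low value. They report only what shows in the picture. A call takes as long as a camera call. They do not tell look-alikes from the thing itself.
- ctrl.boxes_of(camera, query): "point" ([x, y, z] in m, in world coordinates, good to about 4 mm: the middle of the surface that is visible of it).
- ctrl.silhouettes(camera, query): "region" (420x560 bool, what is visible of it).
The state is a dict: "time_s": time; "qpos": joint angles; "joint_velocities": joint speeds; "effort": joint torques, N m; "ee_pos": TCP position; "orientation": TCP orientation; "ft_force": force on the tool from outside, world axes, zero at the start; "ft_torque": the same for the moment, N m; "opening": opening from 0.0 (shut) to 1.0 (fully open).
Only numpy, scipy, OpenCV 4.12 (cv2) and the standard library are available. Lean on these libraries where they do the work, as an engineer would, in place of code of your own. Each camera call takes 0.05 s, during which the arm holds its last target.

## Working session

There is one attempt and no reset: what is moved stays moved. The work goes in short steps, Python scripts to look and compute and a tool call to move; the robot and the scene stay as the last step left them, time stands still between calls to the robot, and variables do not carry over. Pictures are saved under pics/ and viewed, and the job is handed in when it is done.

Besides the shell and the picture viewer there is one more tool, called after "Emit:" in YAML: its name, and indented under it one key for each argument. step_arm: Moves the arm, as the interface text tells. Its arguments: {"type":"object","properties":{"motion":{"type":"array","items":{"type":"object","properties":{"x":{"type":"number"},"y":{"type":"number"},"z":{"type":"number"},"wx":{"type":"number"},"wy":{"type":"number"},"wz":{"type":"number"},"jaw":{"type":"number"}}}},"force":{"type":"number"}},"required":["motion"]}

```bash
ls; mkdir -p pics; cat > h.py <<'E'
import numpy as np, cv2
from cell import ctrl
from scipy.spatial.transform import Rotation as R
def cloud(im):
    z=im["z_map"]; v,u=np.indices(z.shape)
    P=np.stack([(u-im["cx"])/im["fx"]*z,(v-im["cy"])/im["fy"]*z,z],-1)
    T=np.array(im["cam_to_world"]); W=P@T[:3,:3].T+T[:3,3]; W[z==0]=np.nan
    return W
def save(im,n): cv2.imwrite(n,im["frame"][:,:,::-1])
E
python3 - <<'E'
from h import *
s=ctrl.observe(); print(s)
for c in("top","side"):
    im=ctrl.get_image(c); save(im,f"pics/{c}0.png"); np.savez(f"{c}0.npz",W=cloud(im),frame=im["frame"])
    print(c,np.round(im["cam_to_world"],3).tolist(),im["fx"])
    for q in("tile_board","blue_tile","brown_tile","stamp","pin_barrel","slip_jar","blue_cup"):
        print(q,[(round(d["score"],2),np.round(d["point"],3).tolist()) for d in ctrl.boxes_of(c,q)])
E
```

```text
pics
{'time_s': 0.0, 'qpos': array([ 1.08502073e+00,  4.23835929e-01,  1.63070848e+00, -2.13958015e-06,
        1.08859579e+00, -1.90018662e-02]), 'joint_velocities': array([ 5.82865558e-04,  1.12678109e-03, -1.31594032e-03,  8.14829097e-04,
       -1.12378768e-03,  1.17872629e-05]), 'effort': array([-7.64376091e-05, -5.44623470e+01, -2.73661476e+01,  6.42986340e-02,
        2.26730708e-02, -1.47237884e-04]), 'ee_pos': array([0.28096698, 0.55764689, 0.22109751]), 'orientation': array([-7.26477671e-01, -3.05604525e+00,  2.35432581e-03]), 'ft_force': array([-0.64409707, -0.73685895, -1.93416601]), 'ft_torque': array([ 0.0081597 , -0.03100054, -0.01049774]), 'opening': 1.0022722985322399}
top [[-0.011, -0.998, 0.067, 0.277], [-1.0, 0.011, -0.0, 0.018], [-0.0, -0.067, -0.998, 1.4], [0.0, 0.0, 0.0, 1.0]] 428.71363940584956
tile_board [(0.63, [0.448, 0.497, 0.129]), (0.61, [0.363, 0.292, 0.012])]
blue_tile [(0.7, [0.36, 0.322, 0.019]), (0.45, [0.384, -0.243, 0.031])]
brown_tile [(0.44, [0.382, 0.261, 0.019])]
stamp [(0.68, [0.306, -0.183, 0.032]), (0.61, [0.39, -0.156, 0.032])]
pin_barrel [(0.96, [0.354, -0.02, 0.045])]
slip_jar [(0.76, [0.446, 0.494, 0.131])]
blue_cup [(0.76, [0.469, -0.5, 0.034]), (0.68, [0.448, 0.496, 0.13])]
side [[0.832, -0.326, 0.448, -0.264], [-0.554, -0.524, 0.647, -0.956], [0.024, -0.787, -0.616, 0.964], [0.0, 0.0, 0.0, 1.0]] 470.6301093417927
tile_board [(0.73, [0.359, 0.287, 0.009]), (0.62, [0.462, -0.496, 0.04])]
blue_tile [(0.72, [0.376, -0.25, 0.03]), (0.41, [0.359, 0.318, 0.021])]
brown_tile [(0.49, [0.39, 0.26, 0.022])]
stamp [(0.79, [0.386, -0.164, 0.032]), (0.6, [0.376, -0.251, 0.03]), (0.55, [0.307, -0.194, 0.032]), (0.51, [0.384, -0.333, 0.032])]
pin_barrel [(0.85, [0.344, -0.029, 0.038])]
slip_jar [(0.93, [0.442, 0.488, 0.086])]
blue_cup [(0.68, [0.465, -0.497, 0.039])]
```

View pics/top0.png

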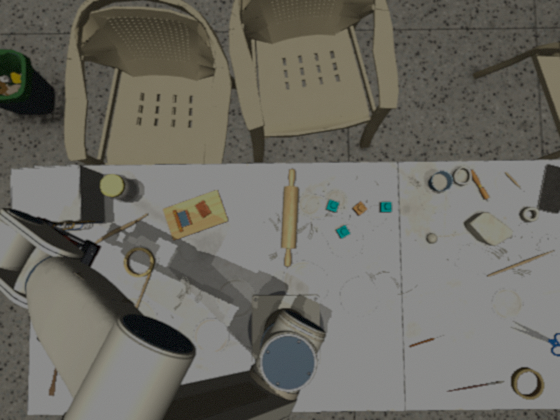

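View pics/side0.png

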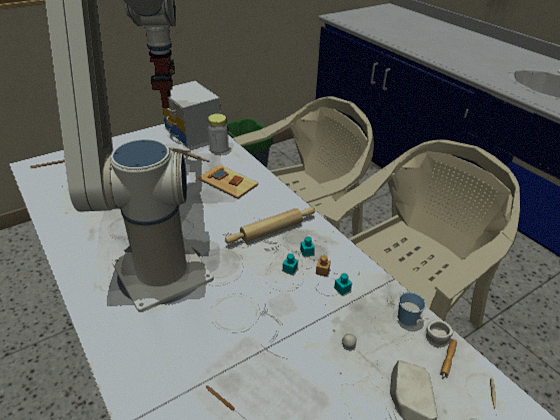

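```bash
python3 - <<'E'
from h import *
d=np.load("top0.npz"); f=d["frame"]; W=d["W"]
a=f[180:245,155:235]; b=f[185:250,320:400]
o=np.hstack([cv2.resize(x,None,fx=5,fy=5,interpolation=cv2.INTER_CUBIC) for x in(a,b)])
o=np.clip(o*1.6,0,255).astype(np.uint8)
cv2.imwrite("pics/crop0.png",o[:,:,::-1])
d2=np.load("side0.npz"); f=d2["frame"]
a=f[155:205,195:265]; b=f[230:300,275:365]
o=np.hstack([cv2.resize(x,(400,int(400*x.shape[0]/x.shape[1]))) [:285] for x in(a,b)])
o=np.clip(o*1.6,0,255).astype(np.uint8)
cv2.imwrite("pics/crop0s.png",o[:,:,::-1])
E
```

```text
(no output)
```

View pics/crop0.png

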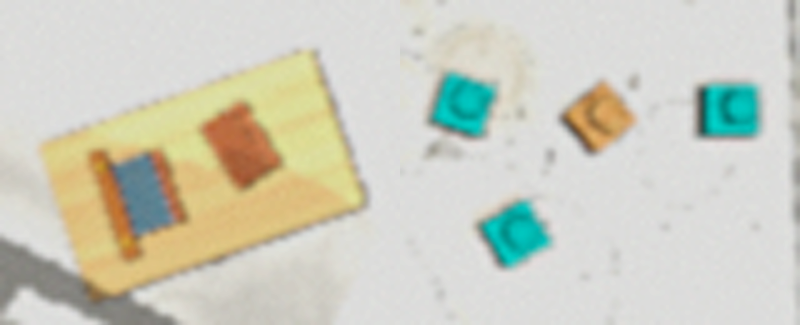

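View pics/crop0s.png

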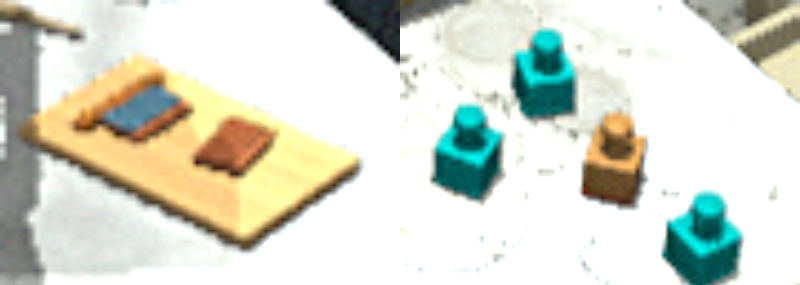

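```bash
cat >> h.py <<'E'
def rays(im,uv,h):
    uv=np.atleast_2d(uv).astype(float); T=np.array(im["cam_to_world"])
    d=np.c_[(uv[:,0]-im["cx"])/im["fx"],(uv[:,1]-im["cy"])/im["fy"],np.ones(len(uv))]@T[:3,:3].T
    return T[:3,3]+d*((h-T[2,3])/d[:,2])[:,None]
def rect(im,mask,h):
    "largest blob -> minAreaRect in world on plane h: centre, sides(mm), angle deg of long side"
    n,l,st,_=cv2.connectedComponentsWithStats(mask.astype(np.uint8)); 
    k=1+st[1:,4].argmax(); m=(l==k)
    v,u=np.nonzero(m); P=rays(im,np.c_[u,v],h)[:,:2]
    c,(w,hh),a=cv2.minAreaRect((P*1000).astype(np.float32))
    if hh>w: w,hh,a=hh,w,a+90
    px=im["z_map"][m].mean()/im["fx"]*1000
    # area/moment estimate
    C=np.cov(P.T); e,V=np.linalg.eigh(C); s=np.sqrt(12*e)*1000
    return dict(n=int(m.sum()),c=np.round(c,1),size=np.round([w+px,hh+px],1),ang=round((a+90)%180-90,1),mean=np.round(P.mean(0)*1000,1),msize=np.round(s[::-1],1),mang=round((np.degrees(np.arctan2(V[1,1],V[0,1]))+90)%180-90,1))
E
python3 - <<'E'
from h import *
for cam in("top","side"):
    im=ctrl.get_image(cam); f=im["frame"]; hsv=cv2.cvtColor(f,cv2.COLOR_RGB2HSV); W=cloud(im)
    H,S,V=[hsv[...,i].astype(int) for i in range(3)]
    on=(np.abs(W[...,0]-.36)<.12)&(np.abs(W[...,1]-.29)<.14)&(W[...,2]<.04)
    if cam=="top":
        for p in [(176+0,217),(183,219),(203,208),(188,222),(210,200),(178,225)]: print(p,hsv[p[1],p[0]],f[p[1],p[0]])
    ms=dict(board=(on&(S>70)&(V>40),.012),blue=(on&(H>90)&(H<125)&(S>50),.02),brown=(on&((H<11)|(H>170))&(S>110),.02))
    ons=(np.abs(W[...,0]-.38)<.1)&(np.abs(W[...,1]+.245)<.035)&(W[...,2]<.08)
    ms["stamp"]=(ons&(H<30)&(S>90),.032)
    for k,(m,h) in ms.items(): print(cam,k,rect(im,m,h))
    m=ms["stamp"][0]; z=W[...,2]
    kn=m&(z>.045); print("knob pts",kn.sum(),np.nanmean(W[kn],0),np.nanmax(z[m]))
    bt=m&(abs(z-.032)<.006); print("blocktop",bt.sum(),np.nanmean(W[bt],0))
    o=f.copy()
    for k in ms: o[ms[k][0]]=(255,0,255) if k in("blue","stamp") else (0,255,0) if k=="brown" else o[ms[k][0]]
    cv2.imwrite(f"pics/m1{cam}.png",o[...,::-1])
print(ctrl.observe()["time_s"])
E
```

```text
(176, 217) [ 14 189 120] [120  73  31]
(183, 219) [99 93 90] [57 80 90]
(203, 208) [ 12 171 116] [116  68  38]
(188, 222) [105  36  85] [73 79 85]
(210, 200) [ 28  85 138] [138 135  92]
(178, 225) [ 14 178 119] [119  75  36]
top board {'n': 1754, 'c': array([369.6, 290.4]), 'size': array([192. , 110.7], dtype=float32), 'ang': -70.8, 'mean': array([367. , 289.4]), 'msize': array([190.4, 104. ]), 'mang': np.float64(-72.2)}
top blue {'n': 89, 'c': array([357.6, 326.9]), 'size': array([45.8, 24.3], dtype=float32), 'ang': 20.1, 'mean': array([357.6, 327. ]), 'msize': array([43.6, 21.6]), 'mang': np.float64(19.7)}
top brown {'n': 33, 'c': array([384.4, 270.3]), 'size': array([41.2, 25.5], dtype=float32), 'ang': 55.8, 'mean': array([383.8, 267.2]), 'msize': array([41.9, 18.1]), 'mang': np.float64(38.6)}
top stamp {'n': 103, 'c': array([ 383.5, -239.4]), 'size': array([37. , 34.5], dtype=float32), 'ang': -52.2, 'mean': array([ 383.7, -239.4]), 'msize': array([33.8, 31.2]), 'mang': np.float64(-43.9)}
knob pts 35 [ 0.3834719  -0.24161378  0.05397254] 0.060396887804128774
blocktop 59 [ 0.383470
[... 234 characters left out ...]
lue {'n': 46, 'c': array([356.7, 326.4]), 'size': array([50.4, 26.1], dtype=float32), 'ang': 19.3, 'mean': array([356.6, 326.4]), 'msize': array([47.4, 23.9]), 'mang': np.float64(23.6)}
side brown {'n': 26, 'c': array([382.3, 263.9]), 'size': array([53.1, 21.6], dtype=float32), 'ang': 37.2, 'mean': array([383.3, 265.2]), 'msize': array([56.2, 20.4]), 'mang': np.float64(34.9)}
side stamp {'n': 205, 'c': array([ 380.3, -248.5]), 'size': array([81.4, 36.4], dtype=float32), 'ang': 42.9, 'mean': array([ 376.4, -251.2]), 'msize': array([71.4, 31.6]), 'mang': np.float64(46.1)}
knob pts 38 [ 0.38011662 -0.24732456  0.05534693] 0.06106203283904077
blocktop 90 [ 0.37923375 -0.24954377  0.03318093]
0.9
```

```bash
cat >> h.py <<'E'
from scipy.optimize import least_squares
def fitrect(im,feat,box,size,h,c0,a0,ss=5,fitsize=False):
    "fit soft rectangle of given size (long,short mm) at plane h to feature image in pixel box (u0,v0,u1,v1)"
    u0,v0,u1,v1=box; g=(np.arange(ss)+.5)/ss-.5
    V,U=np.mgrid[v0:v1,u0:u1]; 
    uv=np.stack([U[...,None,None]+g[None,None,None,:],np.broadcast_to(V[...,None,None]+g[None,None,:,None],V.shape+(ss,ss))],-1) if False else None
    UU=(U[...,None,None]+g[None,None,None,:]+0*g[None,None,:,None]); VV=(V[...,None,None]+g[None,None,:,None]+0*g[None,None,None,:])
    P=rays(im,np.c_[UU.ravel(),VV.ravel()],h)[:,:2]*1000
    F=feat[v0:v1,u0:u1].astype(float)
    s=1.2
    def model(p):
        d=P-p[:2]; c,sn=np.cos(p[2]),np.sin(p[2])
        a=d[:,0]*c+d[:,1]*sn; b=-d[:,0]*sn+d[:,1]*c
        L=(p[3],p[4]) if fitsize else size
        q=1/(1+np.exp(-(L[0]/2-abs(a))/s))/(1+np.exp(-(L[1]/2-abs(b))/s))
        m=q.reshape(F.shape+(-1,)).mean(-1)
        return cv2.GaussianBlur(m,(0,0),.5)
    def res(p):
        m=model(p).ravel(); A=np.c_[m,np.ones_like(m)]; k=np.linalg.lstsq(A,F.ravel(),rcond=None)[0]
        return F.ravel()-A@k
    p0=[*c0,np.radians(a0)]+(list(size) if fitsize else [])
    r=least_squares(res,p0,x_scale=[1,1,.02]+([1,1] if fitsize else []),diff_step=1e-3,loss="soft_l1",f_scale=.1)
    return np.round([*r.x[:2],np.degrees(r.x[2]),*r.x[3:]],1), 1-np.var(res(r.x))/np.var(F)
def feats(im):
    f=cv2.GaussianBlur(im["frame"],(0,0),.01).astype(float)+1
    R_,G,B=f[...,0],f[...,1],f[...,2]
    return dict(blue=(B-R_)/(B+R_+G),brown=-(G/ (R_+G)),sat=(R_-B)/(R_+B))
def boxof(im,pt,r):
    T=np.linalg.inv(np.array(im["cam_to_world"])); p=T[:3,:3]@pt+T[:3,3]
    u=p[0]/p[2]*im["fx"]+im["cx"]; v=p[1]/p[2]*im["fy"]+im["cy"]
    return int(u-r),int(v-r),int(u+r+1),int(v+r+1)
E
python3 - <<'E'
from h import *
for cam in("top","side"):
    im=ctrl.get_image(cam); F=feats(im)
    bl=boxof(im,np.array([.359,.325,.02]),11); br=boxof(im,np.array([.384,.266,.02]),10)
    for fs in(False,True):
        print(cam,"blue",fitrect(im,F["blue"],bl,(50,34),.02,(358,325),20,fitsize=fs))
        for a0 in (20,38): print(cam,"brown",fitrect(im,F["brown"],br,(50,34),.018,(384,266),a0,fitsize=fs))
    o=[]
    for k,b in(("blue",bl),("brown",br)):
        x=F[k][b[1]:b[3],b[0]:b[2]]; x=(x-x.min())/(x.max()-x.min())*255
        o.append(cv2.resize(x.astype(np.uint8),(300,300),interpolation=0))
    cv2.imwrite(f"pics/f_{cam}.png",np.hstack(o))
E
```

```text
top blue (array([358.5, 325.3,  18.6]), np.float64(0.5408126070402306))
top brown (array([388.1, 264.3,  30.7]), np.float64(0.8981099288482598))
top brown (array([388.1, 264.3,  30.7]), np.float64(0.8981098086410113))
top blue (array([357.7, 326.9,  19.5,  47.7,  23.9]), np.float64(0.7858621010428761))
top brown (array([388.3, 264.3,  31. ,  47.4,  31.2]), np.float64(0.9271351902912119))
top brown (array([388.3, 264.3,  31. ,  47.4,  31.2]), np.float64(0.9271334916274809))
side blue (array([357. , 326.2,  16.9]), np.float64(0.2386893316970018))
side brown (array([385.6, 261.3,  31.6]), np.float64(0.6188259059060097))
side brown (array([385.6, 261.3,  31.6]), np.float64(0.6188290012346696))
side blue (array([356.7, 326.3,  18.7,  47.7,  23.5]), np.float64(0.3688099893140907))
side brown (array([385.5, 261.3,  32. ,  54.5,  35.2]), np.float64(0.6380607616859357))
side brown (array([385.5, 261.3,  32.1,  54.5,  35.2]), np.float64(0.6380656645084748))
```

View pics/f_top.png

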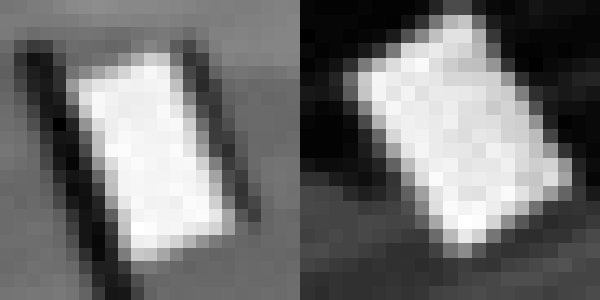

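View pics/f_side.png

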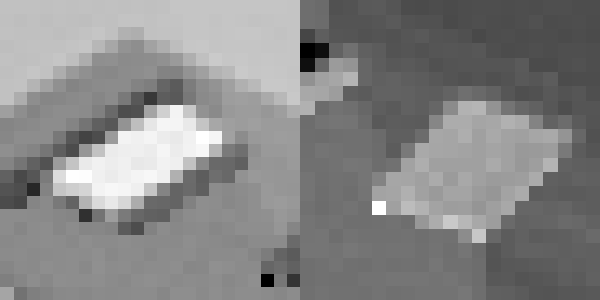

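```bash
python3 - <<'E'
from h import *
for cam in("top","side"):
    im=ctrl.get_image(cam); f=im["frame"].astype(np.float32); W=cloud(im)
    T=np.linalg.inv(np.array(im["cam_to_world"]))
    a=np.radians(109.3); ex=np.array([np.cos(a),np.sin(a)]); ey=np.array([-ex[1],ex[0]])
    s=np.arange(-45,40,2.); t=np.arange(-42,43,3.)
    S,TT=np.meshgrid(s,t)
    c=np.array([.358,.326])
    P=np.concatenate([c+(S[...,None]*ex+TT[...,None]*ey)/1000,np.full(S.shape+(1,),.02)],-1)@T[:3,:3].T+T[:3,3]
    u=(P[...,0]/P[...,2]*im["fx"]+im["cx"]).astype(np.float32); v=(P[...,1]/P[...,2]*im["fy"]+im["cy"]).astype(np.float32)
    img=cv2.remap(f,u,v,cv2.INTER_LINEAR); z=cv2.remap(np.nan_to_num(W[...,2]).astype(np.float32),u,v,cv2.INTER_LINEAR)
    r=abs(t)<16
    print(cam,"along x'"); 
    for i in range(len(s)): print(int(s[i]),np.round(img[r,i].mean(0)).astype(int),round(1000*np.median(z[r,i]),1),end="; ")
    r=abs(s)<8; print("\nalong y'")
    for j in range(len(t)): print(int(t[j]),np.round(img[j][r].mean(0)).astype(int),round(1000*np.median(z[j][r]),1),end="; ")
    print()
E
```

```text
top along x'
-45 [139 128  86] 11.6; -43 [139 128  86] 12.2; -41 [139 127  86] 12.1; -39 [139 126  85] 12.1; -37 [139 125  84] 12.0; -35 [139 124  83] 13.1; -33 [139 123  83] 13.0; -31 [139 123  83] 12.4; -29 [140 124  83] 12.6; -27 [139 123  82] 12.4; -25 [136 120  80] 12.3; -23 [128 110  72] 12.0; -21 [117  95  61] 14.6; -19 [111  80  50] 17.2; -17 [109  70  44] 17.6; -15 [107  70  51] 18.9; -13 [97 73 65] 19.6; -11 [81 77 79] 18.6; -9 [67 80 87] 18.7; -7 [60 82 91] 19.3; -5 [58 82 91] 19.6; -3 [58 81 90] 21.0; -1 [59 81 90] 21.6; 1 [59 81 89] 21.4; 3 [58 80 89] 19.6; 5 [58 80 89] 19.1; 7 [58 80 89] 18.9; 9 [58 79 88] 19.9; 11 [62 75 82] 21.3; 13 [72 69 70] 19.3; 15 [90 67 55] 17.9; 17 [107  68  40] 17.6; 19 [116  71  34] 19.5; 21 [119  73  34] 18.5; 23 [119  77  38] 18.4; 25 [120  86  49] 15.8; 27 [125 100  62] 13.3; 29 [131 112  73] 11.6; 31 [137 119  79] 11.7; 33 [139 122  81] 11.0; 35 [139 122  81] 11.3; 37 [139 122  81] 10.5; 39 [139 122  81] 11.8; 
along y'
-42 [138 138 102] 11.4; -39 [138 137  99] 12.0; -36 [138 134  94] 10.5; -33 [139 129  87] 10.4; -30 [139 121  81] 12.0; 
[... 1401 characters left out ...]
167 137  88] 15.0; 37 [166 135  85] 14.8; 39 [166 135  85] 14.1; 
along y'
-42 [164 159 121] 14.8; -39 [168 164 111] 14.7; -36 [170 166 107] 14.6; -33 [174 165 106] 16.1; -30 [173 158 103] 16.0; -27 [150 136  98] 20.0; -24 [110 109  95] 22.6; -21 [73 90 95] 22.7; -18 [54 83 97] 23.0; -15 [52 83 97] 23.0; -12 [54 84 96] 22.9; -9 [53 84 97] 21.6; -6 [53 83 97] 21.9; -3 [54 85 97] 21.4; 0 [55 85 97] 20.8; 3 [55 85 97] 21.6; 6 [54 85 97] 23.0; 9 [53 84 97] 23.5; 12 [53 85 99] 23.7; 15 [ 56  87 101] 22.9; 18 [ 58  89 102] 22.0; 21 [60 83 94] 22.9; 24 [60 68 74] 22.0; 27 [57 49 48] 19.4; 30 [70 50 37] 16.0; 33 [115  88  56] 13.3; 36 [145 117  75] 12.8; 39 [155 126  82] 14.4; 42 [157 129  83] 16.1;
```

```bash
cat >> h.py <<'E'
def plan(x,y,z,yaw):
    "target TCP mm, jaw-axis yaw deg (mod 180), pointing down"
    s=ctrl.observe(); Rc=R.from_rotvec(s["orientation"]); M=Rc.as_matrix(); p=np.array(s["ee_pos"])*1000
    out=[]
    for k in(0,180):
        a=np.radians(yaw+k); yy=np.array([np.cos(a),np.sin(a),0]); zz=np.array([0,0,-1.]); Rt=np.c_[np.cross(yy,zz),yy,zz]
        out.append((np.degrees((Rc.inv()*R.from_matrix(Rt)).as_rotvec())))
    out.sort(key=np.linalg.norm)
    cy=np.degrees(np.arctan2(M[1,1],M[0,1]))
    print("t",round(s["time_s"],2),"pos",p.round(1),"jaw yaw",cy.round(1),"tilt",np.degrees(np.arccos(-M[2,2])).round(2),"q",np.round(s["qpos"],2),"open",round(s["opening"],3),"F",np.round(s["ft_force"],1))
    print("shift",(M.T@(np.array([x,y,z])-p)).round(1),"turns",[o.round(1).tolist() for o in out])
E
python3 -c "
from h import *
plan(387,263.5,110,31)"
```

```text
t 1.1 pos [281.2 558.1 221.9] jaw yaw 63.3 tilt 0.0 q [ 1.08  0.42  1.63  0.    1.09 -0.02] open 1.003 F [ 0.1  0.1 -0.1]
shift [-227.  -215.5  111.9] turns [[-0.0, 0.0, 32.3], [-0.0, -0.0, -147.7]]
```

Emit:
step_arm:
  motion:
    - {"x": -28,"y": -27,"z": 0,"wz": 5,"jaw": 1}
    - {"x": -57,"y": -54,"z": 5,"wz": 10,"jaw": 1}
    - {"x": -85,"y": -81,"z": 15,"wz": 15,"jaw": 1}
    - {"x": -113,"y": -108,"z": 30,"wz": 20,"jaw": 1}
    - {"x": -142,"y": -135,"z": 45,"wz": 24,"jaw": 1}
    - {"x": -170,"y": -162,"z": 65,"wz": 28,"jaw": 1}
    - {"x": -199,"y": -189,"z": 85,"wz": 32.3,"jaw": 1}
    - {"x": -227,"y": -215.5,"z": 105,"wz": 32.3,"jaw": 1}

```text
invalid input at $.motion[0]: expected keys x, y, z, wx, wy, wz, jaw
```

```bash
python3 -c "
from h import *
plan(387,263.5,40,31)"
```

```text
t 1.1 pos [281.2 558.1 221.9] jaw yaw 63.3 tilt 0.0 q [ 1.08  0.42  1.63  0.    1.09 -0.02] open 1.003 F [ 0.1  0.1 -0.1]
shift [-227.  -215.5  181.9] turns [[-0.0, 0.0, 32.3], [-0.0, -0.0, -147.7]]
```

Emit:
step_arm:
  motion:
    - {"x": -28,"y": -27,"z": 0,"wx": 0,"wy": 0,"wz": 5,"jaw": 1}
    - {"x": -57,"y": -54,"z": 5,"wx": 0,"wy": 0,"wz": 10,"jaw": 1}
    - {"x": -85,"y": -81,"z": 15,"wx": 0,"wy": 0,"wz": 15,"jaw": 1}
    - {"x": -113,"y": -108,"z": 30,"wx": 0,"wy": 0,"wz": 20,"jaw": 1}
    - {"x": -142,"y": -135,"z": 45,"wx": 0,"wy": 0,"wz": 24,"jaw": 1}
    - {"x": -170,"y": -162,"z": 65,"wx": 0,"wy": 0,"wz": 28,"jaw": 1}
    - {"x": -199,"y": -189,"z": 85,"wx": 0,"wy": 0,"wz": 32.3,"jaw": 1}
    - {"x": -227,"y": -215.5,"z": 105,"wx": 0,"wy": 0,"wz": 32.3,"jaw": 1}

```text
time_s: 1.77
ee_pos: [0.3853, 0.2682, 0.12]
orientation: [1.553, 2.73, 0.002]
ft_force: [0.1, 0.5, -0.4]
opening: 0.998
```

```bash
python3 -c "
from h import *
plan(387,263.5,40,31)"
```

```text
t 1.77 pos [385.3 268.2 120. ] jaw yaw 30.7 tilt 0.09 q [ 0.58  0.36  2.04 -0.    0.74  0.05] open 0.998 F [ 0.1  0.5 -0.4]
shift [-4.9 -1.1 80. ] turns [[0.1, -0.0, -0.3], [-0.0, -0.1, 179.7]]
```

Emit:
step_arm:
  motion:
    - {"x": -3,"y": -1,"z": 15,"wx": 0,"wy": 0,"wz": 0,"jaw": 1}
    - {"x": -5,"y": -1,"z": 30,"wx": 0,"wy": 0,"wz": 0,"jaw": 1}
    - {"x": -5,"y": -1,"z": 45,"wx": 0,"wy": 0,"wz": 0,"jaw": 1}
    - {"x": -5,"y": -1,"z": 60,"wx": 0,"wy": 0,"wz": 0,"jaw": 1}
    - {"x": -5,"y": -1,"z": 72,"wx": 0,"wy": 0,"wz": 0,"jaw": 1}
    - {"x": -5,"y": -1,"z": 80,"wx": 0,"wy": 0,"wz": 0,"jaw": 1}
    - {"x": -5,"y": -1,"z": 80,"wx": 0,"wy": 0,"wz": 0,"jaw": 1}
    - {"x": -5,"y": -1,"z": 80,"wx": 0,"wy": 0,"wz": 0,"jaw": 1}
  force: 5

```text
time_s: 2.43
ee_pos: [0.3871, 0.2635, 0.0399]
orientation: [1.553, 2.731, 0.001]
ft_force: [-1.3, -0.3, 0.6]
opening: 1.003
```

```bash
python3 - <<'E'
from h import *
plan(387,263.5,40,31)
im=ctrl.get_image("side"); f=im["frame"][130:230,170:300]
cv2.imwrite("pics/s2.png",np.clip(cv2.resize(f,None,fx=5,fy=5)*1.5,0,255).astype(np.uint8)[...,::-1])
E
```

```text
t 2.43 pos [387.1 263.5  39.9] jaw yaw 30.8 tilt 0.05 q [0.57 0.51 2.07 0.   0.56 0.04] open 1.003 F [-1.3 -0.3  0.6]
shift [ 0.1 -0.1 -0.1] turns [[0.1, -0.0, -0.2], [-0.0, -0.1, 179.8]]
```

View pics/s2.png

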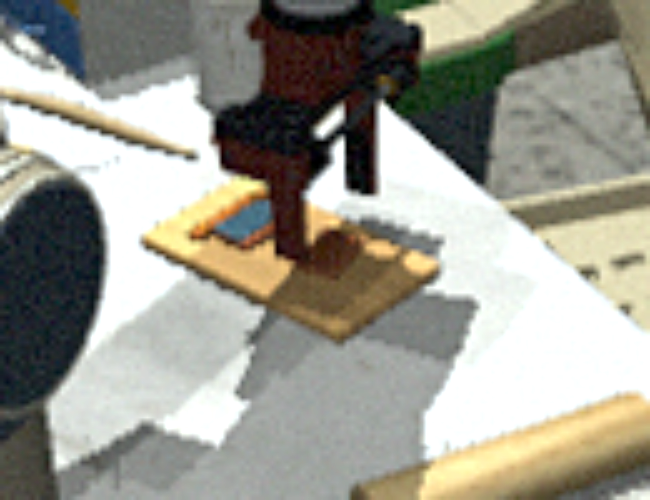

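Emit:
step_arm:
  motion:
    - {"x": 0,"y": 0,"z": 0,"wx": 0,"wy": 0,"wz": 0,"jaw": 0.4}
    - {"x": 0,"y": 0,"z": 0,"wx": 0,"wy": 0,"wz": 0,"jaw": 0.4}
    - {"x": 0,"y": 0,"z": 0,"wx": 0,"wy": 0,"wz": 0,"jaw": 0.4}
    - {"x": 0,"y": 0,"z": 0,"wx": 0,"wy": 0,"wz": 0,"jaw": 0.4}
    - {"x": 0,"y": 0,"z": 0,"wx": 0,"wy": 0,"wz": 0,"jaw": 0.4}
    - {"x": 0,"y": 0,"z": 0,"wx": 0,"wy": 0,"wz": 0,"jaw": 0.4}
    - {"x": 0,"y": 0,"z": 0,"wx": 0,"wy": 0,"wz": 0,"jaw": 0.4}
    - {"x": 0,"y": 0,"z": 0,"wx": 0,"wy": 0,"wz": 0,"jaw": 0.4}
  force: 5

```text
time_s: 3.15
ee_pos: [0.3874, 0.2637, 0.0403]
orientation: [1.552, 2.73, 0.003]
ft_force: [-0.2, -0.5, -1.1]
opening: 0.43
```

```bash
python3 - <<'E'
from h import *
plan(370.2+.33*15,291.1-.944*15,40,19.2)
E
```

```text
t 3.15 pos [387.4 263.7  40.3] jaw yaw 30.8 tilt 0.11 q [0.57 0.51 2.07 0.   0.56 0.04] open 0.43 F [-0.2 -0.5 -1.1]
shift [17.6 -3.7  0.3] turns [[0.1, -0.0, 11.6], [0.0, 0.2, -168.4]]
```

```bash
python3 - <<'E'
from h import *
im=ctrl.get_image("side"); f=im["frame"][130:230,170:300]
cv2.imwrite("pics/s3.png",np.clip(cv2.resize(f,None,fx=5,fy=5)*1.5,0,255).astype(np.uint8)[...,::-1])
im=ctrl.get_image("top"); f=im["frame"][165:265,130:260]
cv2.imwrite("pics/t3.png",np.clip(cv2.resize(f,None,fx=5,fy=5)*1.5,0,255).astype(np.uint8)[...,::-1])
E
```

```text
(no output)
```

View pics/s3.png

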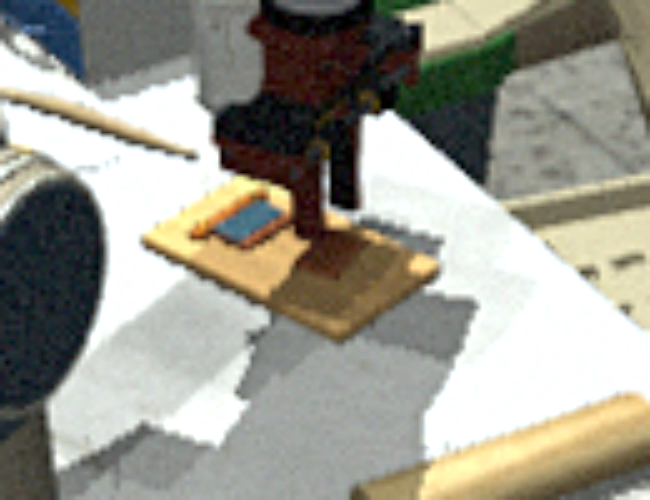

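View pics/t3.png

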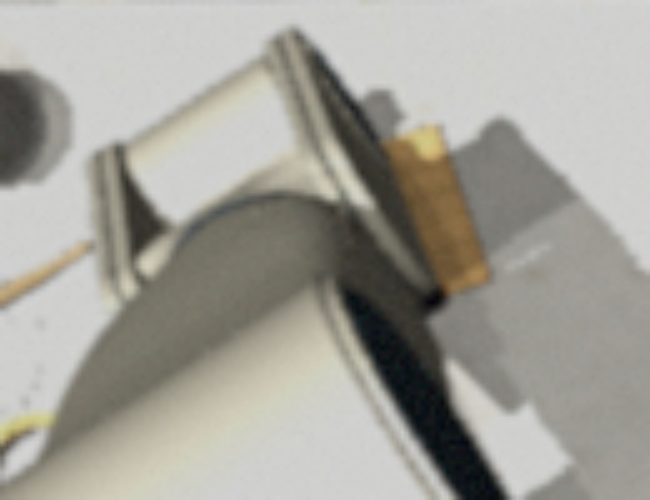

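```bash
python3 - <<'E'
from h import *
im=ctrl.get_image("side"); f=im["frame"][180-20:215,200:270]
print(ctrl.observe()["opening"])
T=np.linalg.inv(np.array(im["cam_to_world"]))
def pr(p):
    p=T[:3,:3]@(np.array(p)/1000)+T[:3,3]; return np.array([p[0]/p[2]*im["fx"]+im["cx"],p[1]/p[2]*im["fy"]+im["cy"]])
k=10; o=np.clip(cv2.resize(f,None,fx=k,fy=k,interpolation=cv2.INTER_CUBIC)*1.5,0,255).astype(np.uint8)[...,::-1].copy()
def q(p): a=(pr(p)-[200,160]+.5)*k; return tuple(int(x) for x in a)
a=np.radians(30.8); e=np.array([np.cos(a),np.sin(a)]); n=np.array([-e[1],e[0]]); c=np.array([387.4,263.7])
for s in(-1,1):
    P=[c+e*s*19+n*w for w in(-10,10)]
    cv2.line(o,q([*P[0],15]),q([*P[1],15]),(0,255,0),1)
L=[q([*(c+e*i*25+n*j*17),20]) for i,j in((1,1),(1,-1),(-1,-1),(-1,1))]
cv2.polylines(o,[np.array(L)],True,(255,0,255),1)
cv2.imwrite("pics/s4.png",o)
E
```

```text
0.40229493777057473
```

View pics/s4.png

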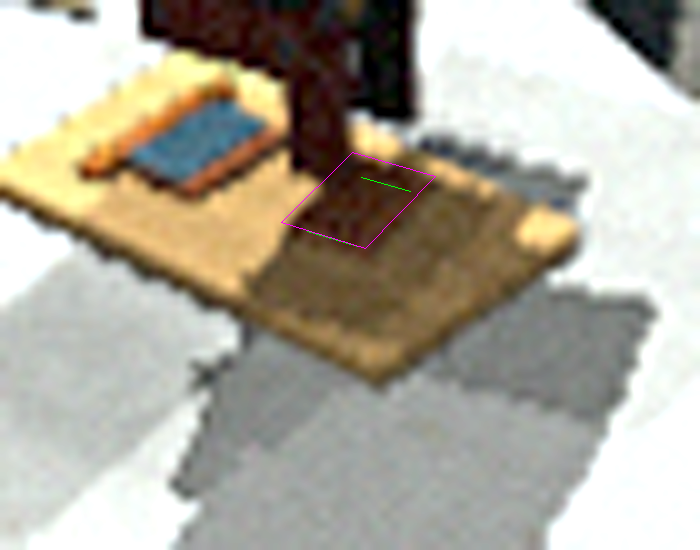

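```bash
python3 - <<'E'
from h import *
im=ctrl.get_image("side"); W=cloud(im)
for n,(u,v) in dict(near=(231.5,176),far=(238.5,171)).items():
    for h in(.015,.03,.045): print(n,h,rays(im,[(u,v)],h).round(4)[0])
for v in range(166,180,2):
  print(v,[ (u,W[v,u].round(3).tolist()) for u in (230,232,237,239)])
for d in ctrl.boxes_of("side","brown_tile"): print(d)
E
```

```text
near 0.015 [0.3898 0.2966 0.015 ]
near 0.03 [0.3795 0.2768 0.03  ]
near 0.045 [0.3691 0.257  0.045 ]
far 0.015 [0.4273 0.3117 0.015 ]
far 0.03 [0.4164 0.2917 0.03  ]
far 0.045 [0.4054 0.2717 0.045 ]
166 [(230, [0.334, 0.196, 0.131]), (232, [0.364, 0.24, 0.097]), (237, [0.399, 0.27, 0.069]), (239, [0.407, 0.27, 0.066])]
168 [(230, [0.362, 0.251, 0.084]), (232, [0.367, 0.246, 0.085]), (237, [0.399, 0.271, 0.06]), (239, [0.405, 0.267, 0.06])]
170 [(230, [0.363, 0.253, 0.074]), (232, [0.368, 0.25, 0.074]), (237, [0.402, 0.276, 0.048]), (239, [0.404, 0.266, 0.053])]
172 [(230, [0.36, 0.249, 0.069]), (232, [0.367, 0.247, 0.068]), (237, [0.43, 0.328, 0.001]), (239, [0.431, 0.316, 0.007])]
174 [(230, [0.363, 0.256, 0.056]), (232, [0.367, 0.248, 0.059]), (237, [0.416, 0.304, 0.01]), (239, [0.422, 0.299, 0.011])]
176 [(230, [0.36, 0.251, 0.051]), (232, [0.367, 0.249, 0.05]), (237, [0.403, 0.28, 0.02]), (239, [0.409, 0.275, 0.02])]
178 [(230, [0.379, 0.288, 0.016]), (232, [0.379, 0.272, 0.025]), (237, [0.392, 0.26, 0.027]), (239, [0.4, 0.26, 0.024])]
```

Emit:
step_arm:
  motion:
    - {"x": 0,"y": 0,"z": 0,"wx": 0,"wy": 0,"wz": 0,"jaw": 1}
    - {"x": 0,"y": 0,"z": 0,"wx": 0,"wy": 0,"wz": 0,"jaw": 1}
    - {"x": 0,"y": 0,"z": 0,"wx": 0,"wy": 0,"wz": 0,"jaw": 1}
    - {"x": 0,"y": 0,"z": 0,"wx": 0,"wy": 0,"wz": 0,"jaw": 1}
    - {"x": 0,"y": 0,"z": 0,"wx": 0,"wy": 0,"wz": 0,"jaw": 1}
    - {"x": 0,"y": 0,"z": 0,"wx": 0,"wy": 0,"wz": 0,"jaw": 1}
    - {"x": 0,"y": 0,"z": 0,"wx": 0,"wy": 0,"wz": 0,"jaw": 1}
    - {"x": 0,"y": 0,"z": 0,"wx": 0,"wy": 0,"wz": 0,"jaw": 1}

```text
time_s: 4.07
ee_pos: [0.3873, 0.2637, 0.0403]
orientation: [1.552, 2.73, 0.003]
ft_force: [0.2, -0.3, -0.0]
opening: 0.968
```

```bash
python3 - <<'E'
from h import *
plan(387.4,263.7,40,31)
im=ctrl.get_image("side"); W=cloud(im); x0,y0=205,135
m=(W[...,2]>.03)&(abs(W[...,0]-.387)<.09)&(abs(W[...,1]-.264)<.06)&(W[...,2]<.14)
a=np.radians(30.8); e=np.array([np.cos(a),np.sin(a)]); n=np.array([-e[1],e[0]])
P=W[m]; d=P[:,:2]-[.3872,.2636]; s=d@e; t=d@n
for lo in np.arange(-.09,.09,.01):
    k=(s>lo)&(s<=lo+.01)
    if k.sum()>3: print(round(lo*1000),k.sum(),"z min",np.percentile(P[k,2],[2,50]).round(3),"t",np.percentile(t[k],[5,50,95]).round(3))
f=im["frame"][130:205,195:275]
cv2.imwrite("pics/s5.png",np.clip(cv2.resize(f,None,fx=8,fy=8,interpolation=2)*1.8,0,255).astype(np.uint8)[...,::-1])
E
```

```text
t 4.07 pos [387.3 263.7  40.3] jaw yaw 30.8 tilt 0.1 q [0.57 0.51 2.07 0.   0.56 0.04] open 0.968 F [ 0.2 -0.3 -0. ]
shift [0.  0.1 0.3] turns [[0.1, -0.0, -0.2], [-0.0, -0.2, 179.8]]
-90 31 z min [0.125 0.134] t [-0.019  0.006  0.028]
-80 27 z min [0.123 0.132] t [-0.015  0.008  0.028]
-60 71 z min [0.047 0.084] t [-0.023 -0.005  0.01 ]
-50 36 z min [0.043 0.07 ] t [-0.033 -0.009  0.011]
30 16 z min [0.047 0.073] t [-0.034 -0.003  0.006]
40 111 z min [0.046 0.087] t [-0.017 -0.005  0.007]
50 16 z min [0.05  0.099] t [-0.033 -0.012 -0.008]
60 5 z min [0.128 0.13 ] t [-0.035 -0.033 -0.031]
```

View pics/s5.png

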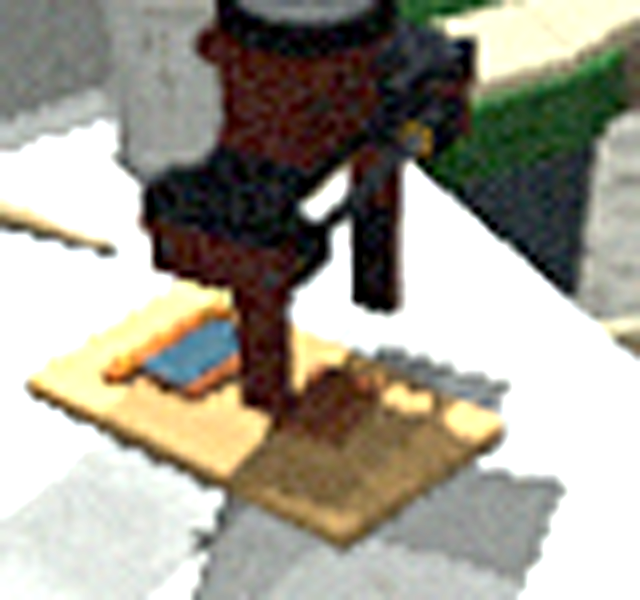

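Emit:
step_arm:
  motion:
    - {"x": 0,"y": 0,"z": 6,"wx": 0,"wy": 0,"wz": 0,"jaw": 1}
    - {"x": 0,"y": 0,"z": 12,"wx": 0,"wy": 0,"wz": 0,"jaw": 1}
    - {"x": 0,"y": 0,"z": 17,"wx": 0,"wy": 0,"wz": 0,"jaw": 1}
    - {"x": 0,"y": 0,"z": 20,"wx": 0,"wy": 0,"wz": 0,"jaw": 1}
    - {"x": 0,"y": 0,"z": 22,"wx": 0,"wy": 0,"wz": 0,"jaw": 1}
    - {"x": 0,"y": 0,"z": 24,"wx": 0,"wy": 0,"wz": 0,"jaw": 1}
    - {"x": 0,"y": 0,"z": 25,"wx": 0,"wy": 0,"wz": 0,"jaw": 1}
    - {"x": 0,"y": 0,"z": 25,"wx": 0,"wy": 0,"wz": 0,"jaw": 1}

```text
time_s: 4.78
ee_pos: [0.3873, 0.2636, 0.0151]
orientation: [1.553, 2.73, 0.002]
ft_force: [-0.1, -0.0, 0.8]
opening: 1.002
```

```bash
cat >> h.py <<'E'
def tips(yaw):
    p=np.array(ctrl.observe()["ee_pos"])
    im=ctrl.get_image("side"); W=cloud(im)
    m=(W[...,2]>p[2]-.02)&(abs(W[...,0]-p[0])<.09)&(abs(W[...,1]-p[1])<.06)&(W[...,2]<p[2]+.1)
    a=np.radians(yaw); e=np.array([np.cos(a),np.sin(a)]); n=np.array([-e[1],e[0]])
    P=W[m]; d=P[:,:2]-p[:2]; s=d@e; t=d@n
    for lo in np.arange(-.06,.06,.01):
        k=(s>lo)&(s<=lo+.01)
        if k.sum()>3: print(round(lo*1000),k.sum(),"z",np.percentile(P[k,2],[2,10,50]).round(3),"t",np.percentile(t[k],[5,50,95]).round(3))
    return im
E
python3 - <<'E'
from h import *
plan(387.4,263.7,40,31)
im=tips(30.8)
f=im["frame"][130:205,195:275]
cv2.imwrite("pics/s6.png",np.clip(cv2.resize(f,None,fx=8,fy=8,interpolation=2)*1.8,0,255).astype(np.uint8)[...,::-1])
E
```

```text
t 4.78 pos [387.3 263.6  15.1] jaw yaw 30.8 tilt 0.09 q [0.57 0.57 2.07 0.   0.5  0.04] open 1.002 F [-0.1 -0.   0.8]
shift [  0.    0.1 -24.9] turns [[0.1, -0.0, -0.2], [-0.0, -0.1, 179.8]]
-60 175 z [-0.001  0.003  0.019] t [-0.031  0.004  0.063]
-50 88 z [0.    0.006 0.014] t [-0.037  0.032  0.092]
-40 58 z [0.01  0.012 0.015] t [-0.044  0.029  0.081]
-30 58 z [0.013 0.013 0.015] t [-0.046 -0.001  0.074]
-20 76 z [0.01  0.011 0.018] t [-0.056 -0.005  0.076]
-10 59 z [0.011 0.012 0.018] t [-0.063 -0.02   0.061]
0 63 z [0.    0.009 0.017] t [-0.069 -0.018  0.061]
10 49 z [0.002 0.011 0.016] t [-0.073 -0.027  0.012]
20 57 z [0.002 0.004 0.014] t [-0.078 -0.043  0.026]
30 56 z [0.001 0.004 0.014] t [-0.085 -0.019  0.025]
40 140 z [0.002 0.011 0.045] t [-0.076 -0.005  0.02 ]
50 45 z [-0.001  0.001  0.005] t [-0.076 -0.033 -0.008]
```

View pics/s6.png

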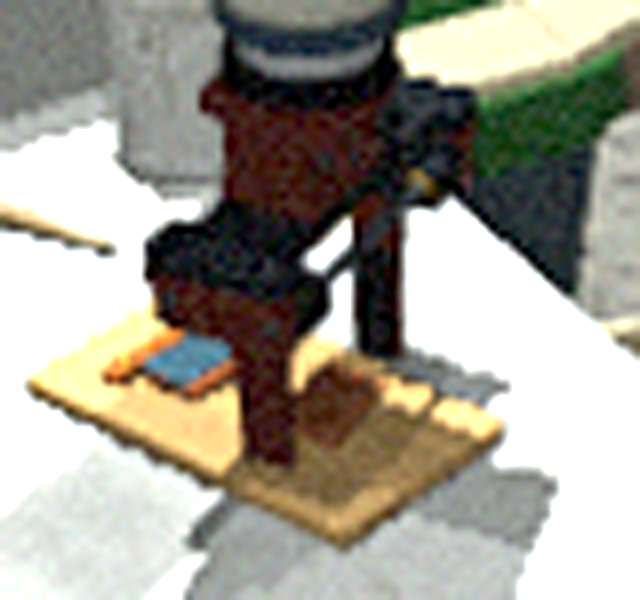

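Emit:
step_arm:
  motion:
    - {"x": 0,"y": 0,"z": 1,"wx": 0,"wy": 0,"wz": 0,"jaw": 1}
    - {"x": 0,"y": 0,"z": 2,"wx": 0,"wy": 0,"wz": 0,"jaw": 1}
    - {"x": 0,"y": 0,"z": 2.5,"wx": 0,"wy": 0,"wz": 0,"jaw": 0.7}
    - {"x": 0,"y": 0,"z": 2.5,"wx": 0,"wy": 0,"wz": 0,"jaw": 0.4}
    - {"x": 0,"y": 0,"z": 2.5,"wx": 0,"wy": 0,"wz": 0,"jaw": 0.4}
    - {"x": 0,"y": 0,"z": 2.5,"wx": 0,"wy": 0,"wz": 0,"jaw": 0.4}
    - {"x": 0,"y": 0,"z": 2.5,"wx": 0,"wy": 0,"wz": 0,"jaw": 0.4}
    - {"x": 0,"y": 0,"z": 2.5,"wx": 0,"wy": 0,"wz": 0,"jaw": 0.4}
  force: 5

```text
time_s: 5.5
ee_pos: [0.3874, 0.2637, 0.0128]
orientation: [1.552, 2.73, 0.003]
ft_force: [-0.9, 0.4, 0.1]
opening: 0.582
```

Emit:
step_arm:
  motion:
    - {"x": 0,"y": 0,"z": 0,"wx": 0,"wy": 0,"wz": 0,"jaw": 0.4}
    - {"x": 0,"y": 0,"z": 0,"wx": 0,"wy": 0,"wz": 0,"jaw": 0.4}
    - {"x": 0,"y": 0,"z": 0,"wx": 0,"wy": 0,"wz": 0,"jaw": 0.4}
    - {"x": 0,"y": 0,"z": 0,"wx": 0,"wy": 0,"wz": 0,"jaw": 0.4}
    - {"x": 0,"y": 0,"z": 0,"wx": 0,"wy": 0,"wz": 0,"jaw": 0.4}
    - {"x": 0,"y": 0,"z": 0,"wx": 0,"wy": 0,"wz": 0,"jaw": 0.4}
    - {"x": 0,"y": 0,"z": 0,"wx": 0,"wy": 0,"wz": 0,"jaw": 0.4}
    - {"x": 0,"y": 0,"z": 0,"wx": 0,"wy": 0,"wz": 0,"jaw": 0.4}

```text
time_s: 6.17
ee_pos: [0.3874, 0.2637, 0.0128]
orientation: [1.552, 2.73, 0.003]
ft_force: [-0.0, 0.1, -0.2]
opening: 0.565
```

```bash
python3 - <<'E'
from h import *
plan(370.2+.33*12,291.1-.944*12,13,19.2)
plan(370.2,291.1,13,19.2)
im=ctrl.get_image("side")
f=im["frame"][130:205,195:275]
cv2.imwrite("pics/s7.png",np.clip(cv2.resize(f,None,fx=8,fy=8,interpolation=2)*1.8,0,255).astype(np.uint8)[...,::-1])
E
```

```text
t 6.17 pos [387.4 263.7  12.8] jaw yaw 30.8 tilt 0.11 q [ 0.57  0.57  2.07 -0.    0.5   0.04] open 0.565 F [-0.   0.1 -0.2]
shift [20.6 -3.2 -0.2] turns [[0.1, -0.0, 11.6], [0.0, 0.2, -168.4]]
t 6.17 pos [387.4 263.7  12.8] jaw yaw 30.8 tilt 0.11 q [ 0.57  0.57  2.07 -0.    0.5   0.04] open 0.565 F [-0.   0.1 -0.2]
shift [32.3 -0.8 -0.2] turns [[0.1, -0.0, 11.6], [0.0, 0.2, -168.4]]
```

View pics/s7.png

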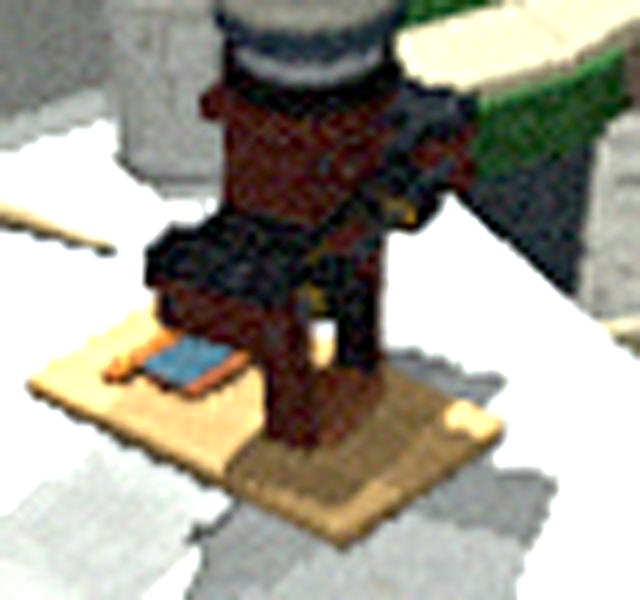

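Emit:
step_arm:
  motion:
    - {"x": 3,"y": -0.5,"z": 0,"wx": 0,"wy": 0,"wz": 1.7,"jaw": 0.4}
    - {"x": 7,"y": -1.2,"z": 0,"wx": 0,"wy": 0,"wz": 3.5,"jaw": 0.4}
    - {"x": 11,"y": -1.9,"z": 0,"wx": 0,"wy": 0,"wz": 5.5,"jaw": 0.4}
    - {"x": 15,"y": -2.5,"z": 0,"wx": 0,"wy": 0,"wz": 7.5,"jaw": 0.4}
    - {"x": 18,"y": -3,"z": 0,"wx": 0,"wy": 0,"wz": 9.5,"jaw": 0.4}
    - {"x": 20.6,"y": -3.2,"z": 0,"wx": 0,"wy": 0,"wz": 11.6,"jaw": 0.4}
    - {"x": 20.6,"y": -3.2,"z": 0,"wx": 0,"wy": 0,"wz": 11.6,"jaw": 0.4}
    - {"x": 20.6,"y": -3.2,"z": 0,"wx": 0,"wy": 0,"wz": 11.6,"jaw": 0.4}

```text
time_s: 6.88
ee_pos: [0.3741, 0.2798, 0.0128]
orientation: [1.819, 2.561, 0.003]
ft_force: [-0.1, -0.4, -0.4]
opening: 0.563
```

```bash
python3 - <<'E'
from h import *
plan(370.2,291.1,13,19.2)
for c,(x0,y0,x1,y1) in dict(side=(195,130,275,205),top=(150,180,235,245)).items():
  im=ctrl.get_image(c)
  f=im["frame"][y0:y1,x0:x1]
  cv2.imwrite(f"pics/{c}8.png",np.clip(cv2.resize(f,None,fx=8,fy=8,interpolation=2)*1.8,0,255).astype(np.uint8)[...,::-1])
E
```

```text
t 6.88 pos [374.1 279.8  12.8] jaw yaw 19.2 tilt 0.11 q [ 0.62  0.57  2.08 -0.    0.49  0.28] open 0.563 F [-0.1 -0.4 -0.4]
shift [11.9  0.  -0.2] turns [[0.1, -0.0, 0.0], [0.0, 0.2, -180.0]]
```

View pics/side8.png

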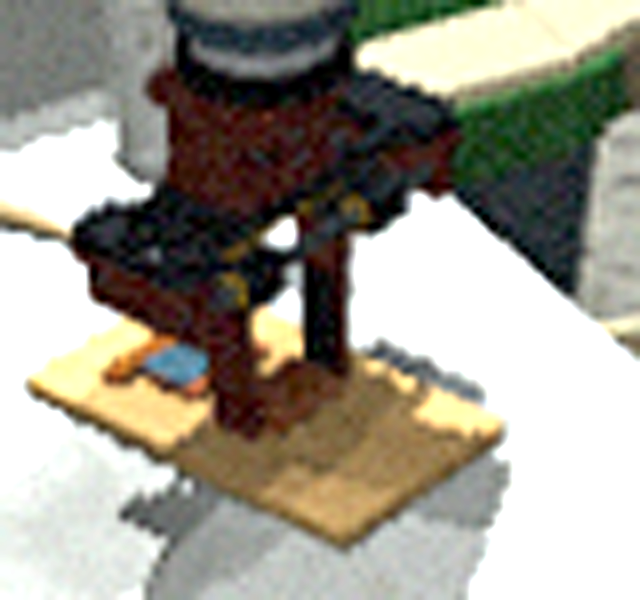

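Emit:
step_arm:
  motion:
    - {"x": 3,"y": 0,"z": 0,"wx": 0,"wy": 0,"wz": 0,"jaw": 0.4}
    - {"x": 6,"y": 0,"z": 0,"wx": 0,"wy": 0,"wz": 0,"jaw": 0.4}
    - {"x": 8,"y": 0,"z": 0,"wx": 0,"wy": 0,"wz": 0,"jaw": 0.4}
    - {"x": 10,"y": 0,"z": 0,"wx": 0,"wy": 0,"wz": 0,"jaw": 0.4}
    - {"x": 11,"y": 0,"z": 0,"wx": 0,"wy": 0,"wz": 0,"jaw": 0.4}
    - {"x": 12,"y": 0,"z": 0,"wx": 0,"wy": 0,"wz": 0,"jaw": 0.4}
    - {"x": 12,"y": 0,"z": 0,"wx": 0,"wy": 0,"wz": 0,"jaw": 0.4}
    - {"x": 12,"y": 0,"z": 0,"wx": 0,"wy": 0,"wz": 0,"jaw": 0.4}

```text
time_s: 7.65
ee_pos: [0.3702, 0.2911, 0.0128]
orientation: [1.819, 2.561, 0.003]
ft_force: [-0.1, -0.2, 0.6]
opening: 0.569
```

```bash
python3 - <<'E'
from h import *
plan(370.2,291.1,13,19.2)
for c,(x0,y0,x1,y1) in dict(side=(195,130,275,205),top=(150,180,235,245)).items():
  im=ctrl.get_image(c)
  f=im["frame"][y0:y1,x0:x1]
  cv2.imwrite(f"pics/{c}9.png",np.clip(cv2.resize(f,None,fx=8,fy=8,interpolation=2)*1.8,0,255).astype(np.uint8)[...,::-1])
E
```

```text
t 7.65 pos [370.2 291.1  12.8] jaw yaw 19.2 tilt 0.11 q [ 0.64  0.57  2.07 -0.    0.5   0.31] open 0.569 F [-0.1 -0.2  0.6]
shift [ 0.   0.  -0.2] turns [[0.1, -0.0, 0.0], [0.0, 0.2, -180.0]]
```

View pics/side9.png

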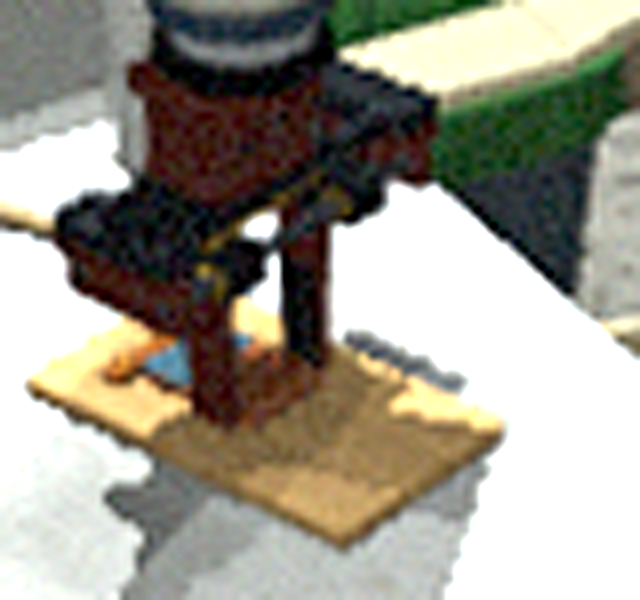

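Emit:
step_arm:
  motion:
    - {"x": 0.5,"y": 0,"z": 0,"wx": 0,"wy": 0,"wz": 0,"jaw": 0.4}
    - {"x": 1,"y": 0,"z": 0,"wx": 0,"wy": 0,"wz": 0,"jaw": 0.4}
    - {"x": 1.5,"y": 0,"z": 0,"wx": 0,"wy": 0,"wz": 0,"jaw": 0.4}
    - {"x": 2,"y": 0,"z": 0,"wx": 0,"wy": 0,"wz": 0,"jaw": 0.4}
    - {"x": 2.5,"y": 0,"z": 0,"wx": 0,"wy": 0,"wz": 0,"jaw": 0.4}
    - {"x": 3,"y": 0,"z": 0,"wx": 0,"wy": 0,"wz": 0,"jaw": 0.4}
    - {"x": 3.5,"y": 0,"z": 0,"wx": 0,"wy": 0,"wz": 0,"jaw": 0.4}
    - {"x": 3.5,"y": 0,"z": 0,"wx": 0,"wy": 0,"wz": 0,"jaw": 0.4}

```text
time_s: 8.42
ee_pos: [0.3692, 0.2935, 0.0127]
orientation: [1.819, 2.56, 0.001]
ft_force: [4.3, -5.7, -1.3]
opening: 0.568
```

```bash
python3 - <<'E'
from h import *
for i in range(4): print(ctrl.observe()["ft_force"].round(2))
plan(370.2,291.1,13,19.2)
for c,(x0,y0,x1,y1) in dict(side=(205,160,265,205)).items():
  im=ctrl.get_image(c)
  f=im["frame"][y0:y1,x0:x1]
  cv2.imwrite(f"pics/{c}10.png",np.clip(cv2.resize(f,None,fx=12,fy=12,interpolation=2)*1.8,0,255).astype(np.uint8)[...,::-1])
E
```

```text
[ 4.32 -5.7  -1.28]
[ 4.32 -5.7  -1.28]
[ 4.32 -5.7  -1.28]
[ 4.32 -5.7  -1.28]
t 8.42 pos [369.2 293.5  12.7] jaw yaw 19.2 tilt 0.08 q [ 0.65  0.57  2.07 -0.    0.5   0.31] open 0.568 F [ 4.3 -5.7 -1.3]
shift [-2.6  0.1 -0.3] turns [[0.1, 0.0, 0.0], [-0.0, 0.1, -180.0]]
```

View pics/side10.png

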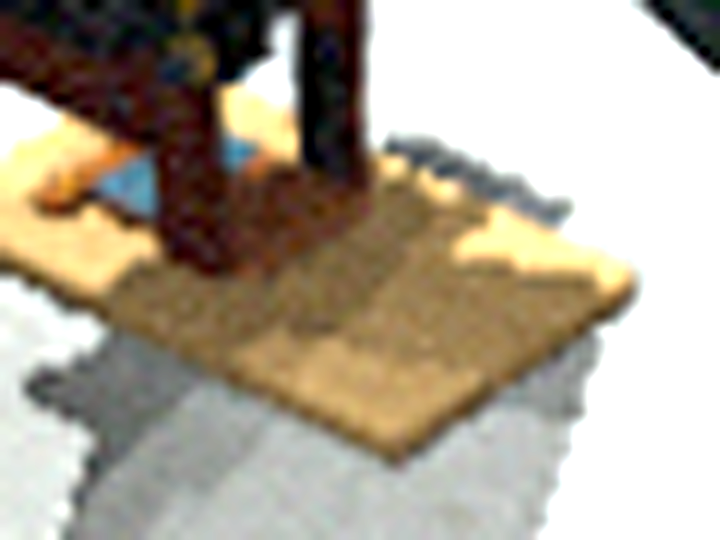

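Emit:
step_arm:
  motion:
    - {"x": 0.8,"y": 0,"z": 0,"wx": 0,"wy": 0,"wz": 0,"jaw": 0.4}
    - {"x": 1.4,"y": 0,"z": 0,"wx": 0,"wy": 0,"wz": 0,"jaw": 0.4}
    - {"x": 2,"y": 0,"z": 0,"wx": 0,"wy": 0,"wz": 0,"jaw": 0.4}
    - {"x": 2.5,"y": 0,"z": 0,"wx": 0,"wy": 0,"wz": 0,"jaw": 0.4}
    - {"x": 2.5,"y": 0,"z": 0,"wx": 0,"wy": 0,"wz": 0,"jaw": 0.4}
    - {"x": 2.5,"y": 0,"z": 0,"wx": 0,"wy": 0,"wz": 0,"jaw": 0.4}
    - {"x": 2.5,"y": 0,"z": 0,"wx": 0,"wy": 0,"wz": 0,"jaw": 0.4}
    - {"x": 2.5,"y": 0,"z": 0,"wx": 0,"wy": 0,"wz": 0,"jaw": 0.4}

```text
time_s: 9.13
ee_pos: [0.3687, 0.2951, 0.0127]
orientation: [1.818, 2.56, 0.0]
ft_force: [5.0, -6.7, -1.3]
opening: 0.567
```

```bash
python3 - <<'E'
from h import *
plan(370.2,291.1,13,19.2)
im=ctrl.get_image("side")
f=im["frame"][160:205,205:265]
cv2.imwrite(f"pics/side11.png",np.clip(cv2.resize(f,None,fx=12,fy=12,interpolation=2)*1.8,0,255).astype(np.uint8)[...,::-1])
E
```

```text
t 9.13 pos [368.7 295.1  12.7] jaw yaw 19.2 tilt 0.1 q [ 0.65  0.57  2.06 -0.    0.5   0.32] open 0.567 F [ 5.  -6.7 -1.3]
shift [-4.3  0.1 -0.3] turns [[0.1, 0.1, 0.0], [-0.1, 0.1, -180.0]]
```

View pics/side11.png

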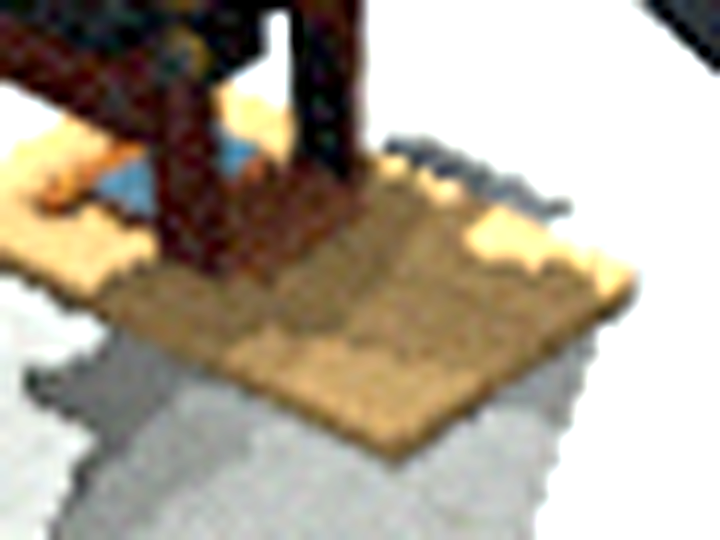

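Emit:
step_arm:
  motion:
    - {"x": 0,"y": 0,"z": 0,"wx": 0,"wy": 0,"wz": 0,"jaw": 0.6}
    - {"x": 0,"y": 0,"z": 0,"wx": 0,"wy": 0,"wz": 0,"jaw": 0.75}
    - {"x": 0,"y": 0,"z": 0,"wx": 0,"wy": 0,"wz": 0,"jaw": 0.75}
    - {"x": 0,"y": 0,"z": 0,"wx": 0,"wy": 0,"wz": 0,"jaw": 0.75}
    - {"x": 0,"y": 0,"z": 0,"wx": 0,"wy": 0,"wz": 0,"jaw": 0.75}
    - {"x": 0,"y": 0,"z": -5,"wx": 0,"wy": 0,"wz": 0,"jaw": 0.75}
    - {"x": 0,"y": 0,"z": -40,"wx": 0,"wy": 0,"wz": 0,"jaw": 0.75}
    - {"x": 0,"y": 0,"z": -80,"wx": 0,"wy": 0,"wz": 0,"jaw": 0.75}

```text
time_s: 9.85
ee_pos: [0.3668, 0.2939, 0.0918]
orientation: [-1.819, -2.561, 0.009]
ft_force: [0.8, 0.1, 0.9]
opening: 0.751
```

```bash
python3 - <<'E'
from h import *
plan(382,-243,150,19.2)
E
```

```text
t 9.85 pos [366.8 293.9  91.8] jaw yaw 19.2 tilt 0.34 q [ 0.65  0.41  2.05 -0.    0.69  0.32] open 0.751 F [0.8 0.1 0.9]
shift [-512.2 -162.8  -55.8] turns [[-0.3, 0.2, 0.0], [-0.3, -0.4, -180.0]]
```

Emit:
step_arm:
  motion:
    - {"x": -25,"y": -8,"z": -20,"wx": 0,"wy": 0,"wz": 0,"jaw": 0.75}
    - {"x": -60,"y": -19,"z": -40,"wx": 0,"wy": 0,"wz": -2,"jaw": 0.75}
    - {"x": -97,"y": -31,"z": -45,"wx": 0,"wy": 0,"wz": -5,"jaw": 0.75}
    - {"x": -135,"y": -43,"z": -45,"wx": 0,"wy": 0,"wz": -8,"jaw": 0.75}
    - {"x": -173,"y": -55,"z": -45,"wx": 0,"wy": 0,"wz": -11,"jaw": 0.75}
    - {"x": -211,"y": -67,"z": -45,"wx": 0,"wy": 0,"wz": -14,"jaw": 0.75}
    - {"x": -249,"y": -79,"z": -45,"wx": 0,"wy": 0,"wz": -17,"jaw": 0.75}
    - {"x": -287,"y": -91,"z": -45,"wx": 0,"wy": 0,"wz": -18.6,"jaw": 0.75}

```text
time_s: 10.52
ee_pos: [0.3752, -0.0085, 0.1387]
orientation: [-1.377, -2.824, 0.008]
ft_force: [1.2, 0.3, -0.3]
opening: 0.75
```

```bash
python3 - <<'E'
from h import *
plan(383,-243.5,90,37.8)
for c,b in dict(side=(195,140,275,205),top=(155,180,235,245)).items():
    im=ctrl.get_image(c); f=im["frame"][b[1]:b[3],b[0]:b[2]]
    cv2.imwrite(f"pics/{c}12.png",np.clip(cv2.resize(f,None,fx=9,fy=9,interpolation=2)*1.6,0,255).astype(np.uint8)[...,::-1])
E
```

```text
t 10.52 pos [375.2  -8.5 138.7] jaw yaw 38.0 tilt 0.31 q [-0.05  0.2   2.22 -0.01  0.73 -0.71] open 0.75 F [ 1.2  0.3 -0.3]
shift [-189.8 -138.3   49.8] turns [[-0.3, 0.1, 0.2], [-0.2, -0.4, -179.8]]
```

View pics/side12.png

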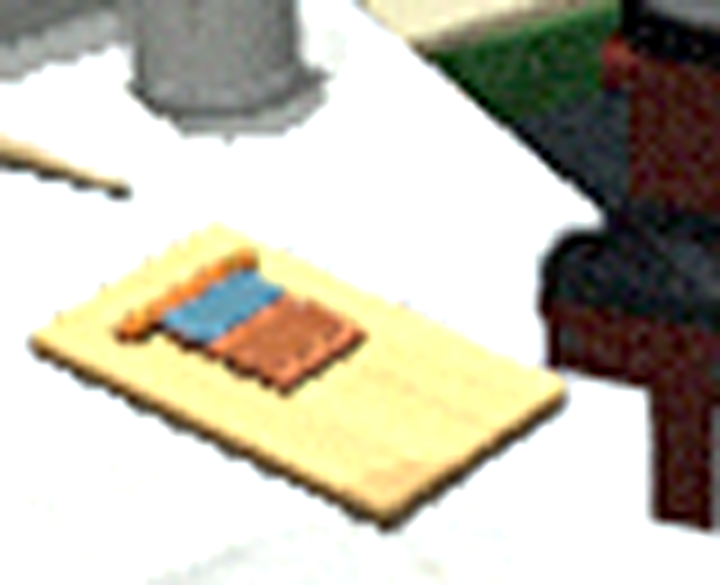

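View pics/top12.png

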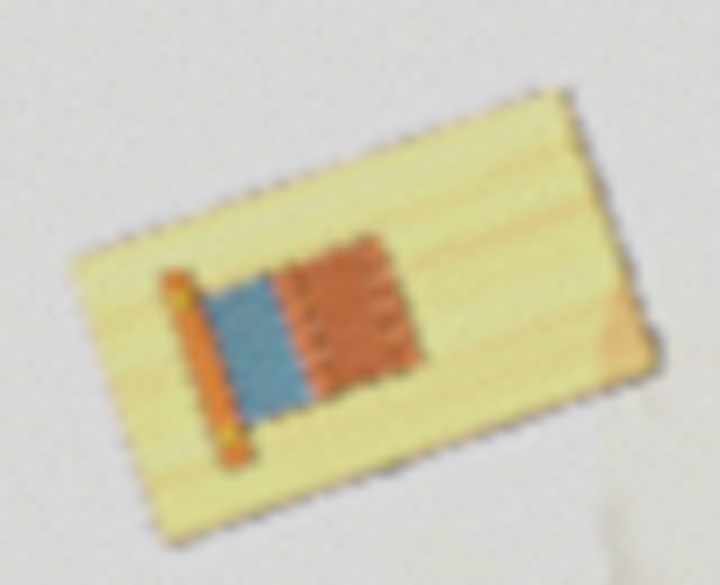

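```bash
python3 - <<'E'
from h import *
for cam in("top","side"):
    im=ctrl.get_image(cam); f=im["frame"].astype(np.float32)
    T=np.linalg.inv(np.array(im["cam_to_world"]))
    a=np.radians(109.2); ex=np.array([np.cos(a),np.sin(a)]); ey=np.array([-ex[1],ex[0]]); c=np.array([.358,.326])
    s=np.arange(-75,40,.5); t=np.arange(-42,42.5,.5); S,TT=np.meshgrid(s,t)
    P=np.concatenate([c+(S[...,None]*ex+TT[...,None]*ey)/1000,np.full(S.shape+(1,),.02)],-1)@T[:3,:3].T+T[:3,3]
    u=(P[...,0]/P[...,2]*im["fx"]+im["cx"]).astype(np.float32); v=(P[...,1]/P[...,2]*im["fy"]+im["cy"]).astype(np.float32)
    g=cv2.remap(f,u,v,cv2.INTER_LINEAR)[...,1]
    if cam=="top": print([ (int(s[i]),int(g[abs(t)<16][:,i].mean())) for i in range(0,len(s),6)])
    def cross(p,x,lvl,lo,hi):
        k=(x>=lo)&(x<=hi); p=p[k]-lvl; x=x[k]; i=np.nonzero(np.diff(np.sign(p)))[0]
        return [round(float(x[j]-p[j]*(x[j+1]-x[j])/(p[j+1]-p[j])),1) for j in i]
    px=g[abs(t)<16].mean(0); lv=(px[(s<-65)].mean()+px[(s>-48)&(s<-30)].mean())/2
    print(cam,"brown -x edge",cross(px,s,lv,-64,-40))
    for n,(lo,hi) in dict(blue=(-10,10),brown1=(-50,-40),brown2=(-40,-25)).items():
        py=g[:,(s>lo)&(s<hi)].mean(1); inn=py[abs(t)<15].mean()
        e1=cross(py,t,(inn+py[t<-34].mean())/2,-35,-15); e2=cross(py,t,(inn+py[t>36].mean())/2,15,37)
        print(cam,n,e1,e2)
E
```

```text
[(-75, 132), (-72, 132), (-69, 132), (-66, 132), (-63, 133), (-60, 132), (-57, 121), (-54, 96), (-51, 77), (-48, 72), (-45, 69), (-42, 68), (-39, 66), (-36, 66), (-33, 66), (-30, 66), (-27, 66), (-24, 68), (-21, 67), (-18, 72), (-15, 77), (-12, 83), (-9, 89), (-6, 91), (-3, 90), (0, 90), (3, 89), (6, 89), (9, 87), (12, 80), (15, 74), (18, 77), (21, 81), (24, 89), (27, 109), (30, 127), (33, 133), (36, 134), (39, 133)]
top brown -x edge [-54.4]
top blue [-25.9] [26.1]
top brown1 [-25.6] [25.6]
top brown2 [-24.9] [25.1]
side brown -x edge [-61.5]
side blue [-25.2] [34.6]
side brown1 [-23.0] [32.9]
side brown2 [-24.4] [33.8]
```

Emit:
step_arm:
  motion:
    - {"x": -30,"y": -22,"z": 0,"wx": 0,"wy": 0,"wz": 0,"jaw": 0.65}
    - {"x": -61,"y": -44,"z": 0,"wx": 0,"wy": 0,"wz": 0,"jaw": 0.65}
    - {"x": -93,"y": -67,"z": 5,"wx": 0,"wy": 0,"wz": 0,"jaw": 0.65}
    - {"x": -125,"y": -90,"z": 15,"wx": 0,"wy": 0,"wz": 0,"jaw": 0.65}
    - {"x": -157,"y": -114,"z": 30,"wx": 0,"wy": 0,"wz": 0,"jaw": 0.65}
    - {"x": -190,"y": -138,"z": 45,"wx": 0,"wy": 0,"wz": 0,"jaw": 0.65}
    - {"x": -190,"y": -138,"z": 50,"wx": 0,"wy": 0,"wz": 0,"jaw": 0.65}
    - {"x": -190,"y": -138,"z": 50,"wx": 0,"wy": 0,"wz": 0,"jaw": 0.65}

```text
time_s: 11.38
ee_pos: [0.3821, -0.2425, 0.0882]
orientation: [-1.388, -2.815, 0.008]
ft_force: [0.4, 1.0, -0.3]
opening: 0.648
```

```bash
python3 - <<'E'
from h import *
plan(383,-243.5,35,37.8)
im=tips(37.8)
f=im["frame"][195:310,260:380]
cv2.imwrite("pics/s13.png",np.clip(cv2.resize(f,None,fx=5,fy=5,interpolation=2)*1.6,0,255).astype(np.uint8)[...,::-1])
E
```

```text
t 11.38 pos [ 382.1 -242.5   88.2] jaw yaw 37.5 tilt 0.33 q [-0.59  0.4   2.09 -0.01  0.66 -1.24] open 0.648 F [ 0.4  1.  -0.3]
shift [-1.4  0.4 53.2] turns [[-0.3, -0.0, -0.3], [-0.0, 0.5, 179.7]]
-50 18 z [0.101 0.11  0.133] t [-0.033 -0.     0.01 ]
-40 87 z [0.094 0.097 0.112] t [-0.012 -0.002  0.009]
-10 4 z [0.186 0.186 0.187] t [-0.029 -0.025 -0.022]
10 5 z [0.185 0.186 0.186] t [-0.029 -0.026 -0.022]
20 9 z [0.179 0.181 0.187] t [-0.033 -0.031 -0.023]
30 6 z [0.147 0.159 0.185] t [-0.033 -0.028 -0.014]
```

View pics/s13.png

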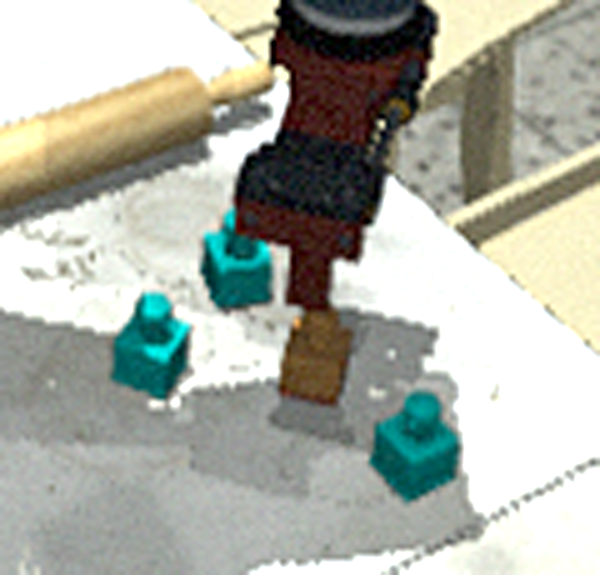

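Emit:
step_arm:
  motion:
    - {"x": -1.4,"y": 0.4,"z": 12,"wx": -0.3,"wy": 0,"wz": 0,"jaw": 0.65}
    - {"x": -1.4,"y": 0.4,"z": 24,"wx": -0.3,"wy": 0,"wz": 0,"jaw": 0.65}
    - {"x": -1.4,"y": 0.4,"z": 35,"wx": -0.3,"wy": 0,"wz": 0,"jaw": 0.65}
    - {"x": -1.4,"y": 0.4,"z": 44,"wx": -0.3,"wy": 0,"wz": 0,"jaw": 0.65}
    - {"x": -1.4,"y": 0.4,"z": 50,"wx": -0.3,"wy": 0,"wz": 0,"jaw": 0.65}
    - {"x": -1.4,"y": 0.4,"z": 53,"wx": -0.3,"wy": 0,"wz": 0,"jaw": 0.65}
    - {"x": -1.4,"y": 0.4,"z": 53,"wx": -0.3,"wy": 0,"wz": 0,"jaw": 0.65}
    - {"x": -1.4,"y": 0.4,"z": 53,"wx": -0.3,"wy": 0,"wz": 0,"jaw": 0.65}

```text
time_s: 12.1
ee_pos: [0.3829, -0.2419, 0.036]
orientation: [-1.386, -2.818, 0.0]
ft_force: [0.4, -0.2, 0.8]
opening: 0.652
```

```bash
python3 - <<'E'
from h import *
plan(383,-243.5,35,37.8)
for c,b,k in (("side",(285,225,355,300),8),("top",(330,180,400,240),9)):
    im=ctrl.get_image(c); f=im["frame"][b[1]:b[3],b[0]:b[2]]
    cv2.imwrite(f"pics/{c}14.png",np.clip(cv2.resize(f,None,fx=k,fy=k,interpolation=2)*1.8,0,255).astype(np.uint8)[...,::-1])
E
```

```text
t 12.1 pos [ 382.9 -241.9   36. ] jaw yaw 37.6 tilt 0.05 q [-0.59  0.51  2.1  -0.    0.53 -1.25] open 0.652 F [ 0.4 -0.2  0.8]
shift [-1.3 -0.9  1. ] turns [[-0.0, -0.0, -0.2], [-0.1, 0.0, 179.8]]
```

View pics/side14.png

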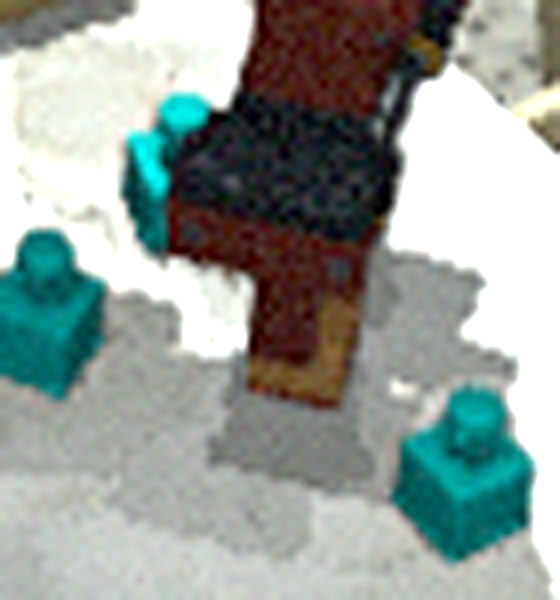

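```bash
cat > fs.py <<'E'
from h import *
from scipy.optimize import minimize
def model_pts():
    a=17; b=[[x,y,z] for x in(-a,a) for y in(-a,a) for z in(0,32)]
    th=np.linspace(0,2*np.pi,24,endpoint=False)
    k=[[11*np.cos(t),11*np.sin(t),z] for t in th for z in(36,58)]
    return np.array(b,float),np.array(k)
B,K=model_pts()
def sil(im,T,x,y,z,yaw,b,ss=8):
    c,s=np.cos(yaw),np.sin(yaw); Rz=np.array([[c,-s,0],[s,c,0],[0,0,1]])
    u0,v0,u1,v1=b; m=np.zeros(((v1-v0)*ss,(u1-u0)*ss),np.uint8)
    for Q in(B,K):
        P=(Q@Rz.T+[x,y,z])/1000; P=P@T[:3,:3].T+T[:3,3]
        uv=np.c_[P[:,0]/P[:,2]*im["fx"]+im["cx"]-u0+.5,P[:,1]/P[:,2]*im["fy"]+im["cy"]-v0+.5]*ss
        cv2.fillConvexPoly(m,cv2.convexHull(uv.astype(np.float32)).round().astype(np.int32),1)
    return cv2.resize(m.astype(np.float32),(u1-u0,v1-v0),interpolation=cv2.INTER_AREA)
E
python3 - <<'E'
from fs import *
data=[]
for cam in("top","side"):
    im=ctrl.get_image(cam); d=np.load(cam+"0.npz"); f=d["frame"].astype(float)+1
    b=boxof(im,np.array([.382,-.244,.03]),13)
    sat=((f[...,0]-f[...,2])/(f[...,0]+f[...,2]))[b[1]:b[3],b[0]:b[2]]
    w=np.clip(sat/0.25,0,1)   # soft
    print(cam,np.percentile(sat,[5,50,90,97]).round(2))
    cv2.imwrite(f"pics/sat{cam}.png",cv2.resize((w*255).astype(np.uint8),None,fx=12,fy=12,interpolation=0))
    data.append((im,np.linalg.inv(np.array(im["cam_to_world"])),b,w))
def cost(p,which=(0,1)):
    return sum(((sil(d[0],d[1],p[0],p[1],0,np.radians(p[2]),d[2])-d[3])**2).sum() for i,d in enumerate(data) if i in which)
for wh in((0,),(1,),(0,1)):
    best=min((minimize(cost,[383,-244,y0],args=(wh,),method="Nelder-Mead",options=dict(initial_simplex=[[383,-244,y0],[388,-244,y0],[383,-239,y0],[383,-244,y0+12]])) for y0 in(20,38,55)),key=lambda r:r.fun)
    print(wh,best.x.round(1),round(best.fun,2))
E
```

```text
top [0.   0.   0.36 0.41]
side [-0.04  0.01  0.44  0.51]
(0,) [ 385.  -242.6   36.3] 6.13
(1,) [ 384.  -242.4   43.6] 14.74
(0, 1) [ 384.5 -242.8   41.9] 23.19
```

View pics/satside.png

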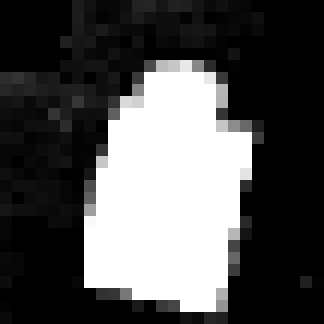

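Emit:
step_arm:
  motion:
    - {"x": -1.5,"y": -0.8,"z": 0,"wx": 0,"wy": 0,"wz": 0,"jaw": 0.65}
    - {"x": -1.5,"y": -0.8,"z": 0,"wx": 0,"wy": 0,"wz": 0,"jaw": 0.5}
    - {"x": -1.5,"y": -0.8,"z": 0,"wx": 0,"wy": 0,"wz": 0,"jaw": 0.3}
    - {"x": -1.5,"y": -0.8,"z": 0,"wx": 0,"wy": 0,"wz": 0,"jaw": 0.1}
    - {"x": -1.5,"y": -0.8,"z": 0,"wx": 0,"wy": 0,"wz": 0,"jaw": 0.1}
    - {"x": -1.5,"y": -0.8,"z": 0,"wx": 0,"wy": 0,"wz": 0,"jaw": 0.1}
    - {"x": -1.5,"y": -0.8,"z": 0,"wx": 0,"wy": 0,"wz": 0,"jaw": 0.1}
    - {"x": -1.5,"y": -0.8,"z": 0,"wx": 0,"wy": 0,"wz": 0,"jaw": 0.1}
  force: 15

```text
time_s: 12.97
ee_pos: [0.3832, -0.2442, 0.0361]
orientation: [-1.387, -2.818, 0.0]
ft_force: [0.4, 0.2, -0.3]
opening: 0.231
```

Emit:
step_arm:
  motion:
    - {"x": 0,"y": 0,"z": 0,"wx": 0,"wy": 0,"wz": 0,"jaw": 0.1}
    - {"x": 0,"y": 0,"z": 0,"wx": 0,"wy": 0,"wz": 0,"jaw": 0.1}
    - {"x": 0,"y": 0,"z": 0,"wx": 0,"wy": 0,"wz": 0,"jaw": 0.1}
    - {"x": 0,"y": 0,"z": 0,"wx": 0,"wy": 0,"wz": 0,"jaw": 0.1}
    - {"x": 0,"y": 0,"z": 0,"wx": 0,"wy": 0,"wz": 0,"jaw": 0.1}
    - {"x": 0,"y": 0,"z": -2,"wx": 0,"wy": 0,"wz": 0,"jaw": 0.1}
    - {"x": 0,"y": 0,"z": -6,"wx": 0,"wy": 0,"wz": 0,"jaw": 0.1}
    - {"x": 0,"y": 0,"z": -12,"wx": 0,"wy": 0,"wz": 0,"jaw": 0.1}

```text
time_s: 13.63
ee_pos: [0.3829, -0.2439, 0.0482]
orientation: [-1.387, -2.818, 0.0]
ft_force: [0.2, -0.1, -0.3]
opening: 0.225
```

```bash
python3 - <<'E'
from h import *
plan(383,-243.5,150,37.8)
im=ctrl.get_image("side"); b=(285,215,355,300); k=7; f=im["frame"][b[1]:b[3],b[0]:b[2]]
cv2.imwrite(f"pics/side15.png",np.clip(cv2.resize(f,None,fx=k,fy=k,interpolation=2)*1.8,0,255).astype(np.uint8)[...,::-1])
E
```

```text
t 13.63 pos [ 382.9 -243.9   48.2] jaw yaw 37.6 tilt 0.07 q [-0.59  0.48  2.1  -0.    0.56 -1.25] open 0.225 F [ 0.2 -0.1 -0.3]
shift [   0.4    0.3 -101.8] turns [[-0.0, -0.1, -0.2], [-0.1, 0.1, 179.8]]
```

View pics/side15.png

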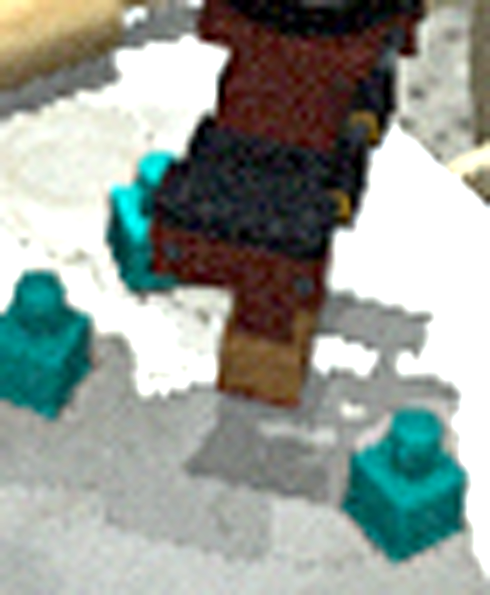

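Emit:
step_arm:
  motion:
    - {"x": 0,"y": 0,"z": -20,"wx": 0,"wy": 0,"wz": 0,"jaw": 0.1}
    - {"x": 0,"y": 0,"z": -45,"wx": 0,"wy": 0,"wz": 0,"jaw": 0.1}
    - {"x": 10,"y": 8,"z": -70,"wx": 0,"wy": 0,"wz": 2,"jaw": 0.1}
    - {"x": 28,"y": 21,"z": -88,"wx": 0,"wy": 0,"wz": 4,"jaw": 0.1}
    - {"x": 50,"y": 38,"z": -95,"wx": 0,"wy": 0,"wz": 7,"jaw": 0.1}
    - {"x": 75,"y": 57,"z": -95,"wx": 0,"wy": 0,"wz": 10,"jaw": 0.1}
    - {"x": 100,"y": 76,"z": -95,"wx": 0,"wy": 0,"wz": 13,"jaw": 0.1}
    - {"x": 120,"y": 91,"z": -95,"wx": 0,"wy": 0,"wz": 16,"jaw": 0.1}

```text
time_s: 14.35
ee_pos: [0.3821, -0.0922, 0.145]
orientation: [1.769, 2.594, 0.001]
ft_force: [-0.3, 0.4, -1.3]
opening: 0.224
```

```bash
python3 - <<'E'
from h import *
plan(364.5,307.4,140,19.2)
im=ctrl.get_image("side"); b=(230,150,340,270); k=5; f=im["frame"][b[1]:b[3],b[0]:b[2]]
cv2.imwrite(f"pics/side16.png",np.clip(cv2.resize(f,None,fx=k,fy=k,interpolation=2)*1.8,0,255).astype(np.uint8)[...,::-1])
E
```

```text
t 14.35 pos [382.1 -92.2 145. ] jaw yaw 21.4 tilt 0.1 q [-0.27  0.21  2.18 -0.    0.75 -0.64] open 0.224 F [-0.3  0.4 -1.3]
shift [378.4 129.5   4.7] turns [[0.1, 0.1, 2.2], [-0.1, 0.1, -177.8]]
```

View pics/side16.png

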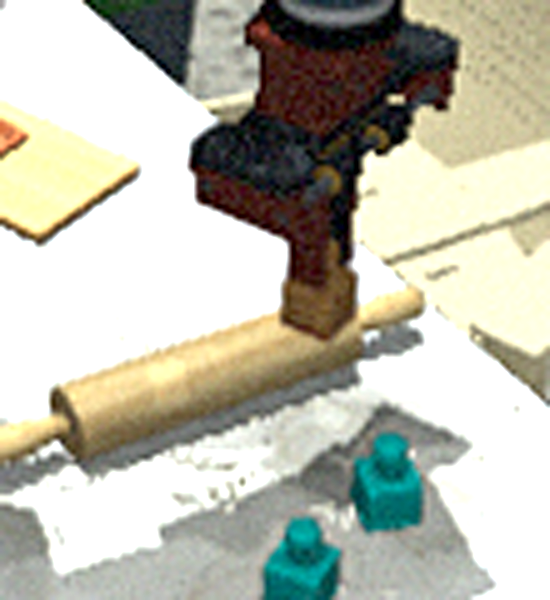

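Emit:
step_arm:
  motion:
    - {"x": 25,"y": 9,"z": 0,"wx": 0,"wy": 0,"wz": 0.5,"jaw": 0.1}
    - {"x": 60,"y": 20,"z": 0,"wx": 0,"wy": 0,"wz": 1,"jaw": 0.1}
    - {"x": 98,"y": 33,"z": 0,"wx": 0,"wy": 0,"wz": 1.5,"jaw": 0.1}
    - {"x": 136,"y": 46,"z": 0,"wx": 0,"wy": 0,"wz": 2.2,"jaw": 0.1}
    - {"x": 174,"y": 60,"z": 0,"wx": 0,"wy": 0,"wz": 2.2,"jaw": 0.1}
    - {"x": 212,"y": 73,"z": 0,"wx": 0,"wy": 0,"wz": 2.2,"jaw": 0.1}
    - {"x": 250,"y": 86,"z": 0,"wx": 0,"wy": 0,"wz": 2.2,"jaw": 0.1}
    - {"x": 285,"y": 98,"z": 0,"wx": 0,"wy": 0,"wz": 2.2,"jaw": 0.1}

```text
time_s: 15.07
ee_pos: [0.3687, 0.2139, 0.1454]
orientation: [-1.822, -2.559, -0.002]
ft_force: [1.4, -0.5, -0.4]
opening: 0.227
```

```bash
python3 - <<'E'
from h import *
plan(364.5,307.4,120,19.2)
E
```

```text
t 15.07 pos [368.7 213.9 145.4] jaw yaw 19.1 tilt 0.09 q [0.5  0.26 2.11 0.   0.77 0.16] open 0.227 F [ 1.4 -0.5 -0.4]
shift [89.7 26.6 25.5] turns [[0.1, -0.1, -0.1], [-0.1, -0.1, 179.9]]
```

Emit:
step_arm:
  motion:
    - {"x": 25,"y": 7,"z": 0,"wx": 0,"wy": 0,"wz": 0,"jaw": 0.1}
    - {"x": 50,"y": 15,"z": 5,"wx": 0,"wy": 0,"wz": 0,"jaw": 0.1}
    - {"x": 70,"y": 21,"z": 15,"wx": 0,"wy": 0,"wz": 0,"jaw": 0.1}
    - {"x": 83,"y": 25,"z": 25,"wx": 0,"wy": 0,"wz": 0,"jaw": 0.1}
    - {"x": 89.7,"y": 26.6,"z": 35,"wx": 0,"wy": 0,"wz": 0,"jaw": 0.1}
    - {"x": 89.7,"y": 26.6,"z": 45,"wx": 0,"wy": 0,"wz": 0,"jaw": 0.1}
    - {"x": 89.7,"y": 26.6,"z": 50,"wx": 0,"wy": 0,"wz": 0,"jaw": 0.1}
    - {"x": 89.7,"y": 26.6,"z": 50,"wx": 0,"wy": 0,"wz": 0,"jaw": 0.1}

```text
time_s: 15.73
ee_pos: [0.3637, 0.3059, 0.0943]
orientation: [-1.822, -2.558, 0.002]
ft_force: [0.7, -0.5, -0.3]
opening: 0.224
```

```bash
python3 - <<'E'
from fs import *
plan(364.5,307.4,68,19.2)
im=ctrl.get_image("side"); b=(195,130,275,205); k=8; f=im["frame"][b[1]:b[3],b[0]:b[2]]
o=np.clip(cv2.resize(f,None,fx=k,fy=k,interpolation=2)*1.8,0,255).astype(np.uint8)[...,::-1].copy()
T=np.linalg.inv(np.array(im["cam_to_world"])); p=ctrl.observe()["ee_pos"]*1000
for yaw,col in((19.2,(0,255,0)),):
    m=sil(im,T,p[0],p[1],p[2]-36,np.radians(yaw),b,ss=8)
    M=cv2.resize(m,None,fx=k,fy=k)>.5
    cs,_=cv2.findContours(M.astype(np.uint8),0,2); cv2.drawContours(o,cs,-1,col,1)
cv2.imwrite("pics/side17.png",o)
E
```

```text
t 15.73 pos [363.7 305.9  94.3] jaw yaw 19.1 tilt 0.09 q [0.67 0.41 2.04 0.   0.69 0.34] open 0.224 F [ 0.7 -0.5 -0.3]
shift [ 1.2  1.3 26.3] turns [[-0.1, 0.0, -0.1], [0.0, 0.1, 179.9]]
```

View pics/side17.png

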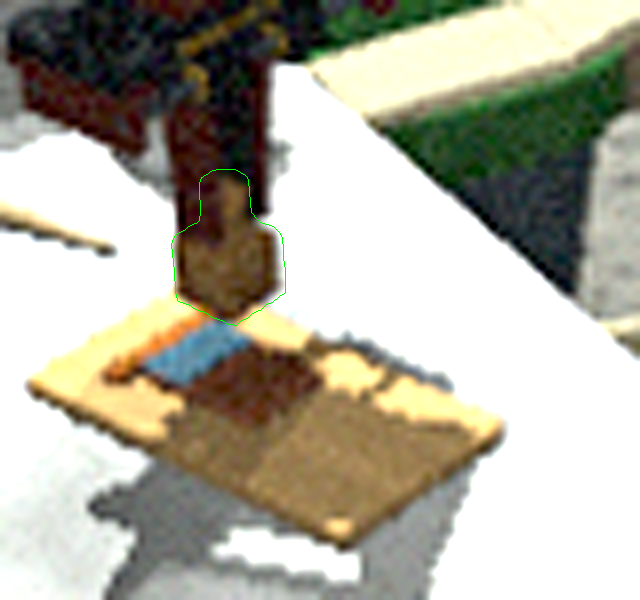

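```bash
cat > fh.py <<'E'
from fs import *
def held(name,vtop=159,vbot=171,z0=None,us=(211,236)):
    p=ctrl.observe()["ee_pos"]*1000; z0=p[2]-36
    im=ctrl.get_image("side"); T=np.linalg.inv(np.array(im["cam_to_world"])); b=(us[0],vtop,us[1],vbot)
    f=im["frame"].astype(float)[vtop:vbot,us[0]:us[1]]
    V=f.max(-1); warm=(f[...,0]-f[...,2])/(f.sum(-1)+1)
    w=np.clip((105-V)/40,0,1)*(warm>.04)
    cv2.imwrite(name,np.hstack([cv2.resize((w*255).astype(np.uint8),None,fx=14,fy=14,interpolation=0),cv2.resize(np.clip(f[...,0]*1.5,0,255).astype(np.uint8),None,fx=14,fy=14,interpolation=0)]))
    def cost(q,fix=None):
        y=fix if fix is not None else q[2]
        m=sil(im,T,q[0],q[1],z0,np.radians(y),b)
        return ((m-w)**2).sum()
    for fix in (19.2,None):
        best=None
        for y0 in(10,19,28):
            S=[[p[0],p[1],y0],[p[0]+5,p[1],y0],[p[0],p[1]+5,y0],[p[0],p[1],y0+10]]
            if fix: S=[s[:2] for s in S[:3]]
            r=minimize(cost,S[0],args=(fix,),method="Nelder-Mead",options=dict(initial_simplex=S))
            if best is None or r.fun<best.fun: best=r
        print("fix",fix,best.x.round(1),"minus tcp",(best.x[:2]-p[:2]).round(1),round(best.fun,2),"at tcp",round(cost([p[0],p[1],19.2]),2))
    if True:
        for y in range(4,38,4):
            r=minimize(cost,p[:2],args=(y,),method="Nelder-Mead",options=dict(initial_simplex=[p[:2],p[:2]+[5,0],p[:2]+[0,5]])); print(y,r.x.round(1),round(r.fun,2))
E
python3 -c "
from fh import *
held('pics/h18.png')"
```

```text
fix 19.2 [366.  311.2] minus tcp [1.9 5.1] 7.44 at tcp 14.4
fix None [365.6 311.7  -2.9] minus tcp [1.5 5.6] 7.09 at tcp 14.4
4 [366.1 311. ] 7.47
8 [365.5 309.8] 7.79
12 [366.3 311.6] 7.53
16 [366.2 311.5] 7.48
20 [366.1 311.2] 7.59
24 [366.5 311.7] 7.7
28 [366.6 311.2] 7.48
32 [365.4 311.1] 7.74
36 [364.8 309.8] 7.5
```

View pics/h18.png

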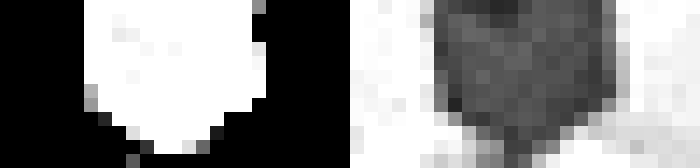

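```bash
cat > fh2.py <<'E'
from fs import *
def grab(n=3):
    return [ctrl.get_image("side") for _ in range(n)]
def held2(name,vtop,vbot,us,dz=36,blk=None,yaws=range(4,38,3),usemask=None):
    p=ctrl.observe()["ee_pos"]*1000
    ims=grab(); im=ims[0]; T=np.linalg.inv(np.array(im["cam_to_world"])); b=(us[0],vtop,us[1],vbot)
    f=np.mean([i["frame"].astype(float) for i in ims],0)[vtop:vbot,us[0]:us[1]]
    Rr=f[...,0]; print(Rr.round().astype(int))
    blk=np.percentile(Rr,20); w=np.clip((150-Rr)/(150-blk),0,1)
    out=[]
    def cost(q,y,z): 
        return ((sil(im,T,q[0],q[1],z,np.radians(y),b)-w)**2).sum()
    for z in(p[2]-dz-3,p[2]-dz,p[2]-dz+3):
        for y in yaws:
            r=minimize(cost,p[:2],args=(y,z),method="Nelder-Mead",options=dict(initial_simplex=[p[:2],p[:2]+[5,0],p[:2]+[0,5]])); out.append((round(r.fun,2),y,round(z,1),(r.x-p[:2]).round(1).tolist()))
    out.sort(); print(*out[:12],sep="\n")
E
python3 -c "
from fh2 import *
held2('x',159,170,(213,233))"
```

```text
[[167 166 169 141  65  52  48  38  33  31  50  59  55  57  60  47  75 154
  177 171]
 [170 172 174 151  49  60  63  60  49  42  56  64  57  60  54  45  71 146
  177 171]
 [171 173 178 166  40  56  64  62  63  64  60  63  52  55  51  48  64 132
  179 174]
 [169 170 176 168  49  50  57  58  63  65  62  57  47  50  54  45  61 130
  181 167]
 [170 173 178 168  64  48  56  58  58  58  62  54  49  55  50  43  64 130
  173 161]
 [168 174 178 164  69  46  54  58  61  57  58  55  51  53  49  44  60 127
  174 164]
 [169 173 173 153  75  46  52  56  54  60  57  53  51  51  44  31  48 119
  169 165]
 [162 159 175 160  99  38  37  49  55  55  58  55  48  42  43  63 115 141
  168 161]
 [169 166 177 174 162 145  95  51  43  55  60  54  42  32  83 153 147 152
  154 149]
 [173 172 173 178 184 181 143  92  80  52  48  39  50 103 149 155 135 144
  146 146]
 [174 175 176 172 158 160 140 117 106  50  61 120 146 162 177 166 157 154
  132 147]]
(np.float64(2.73), 4, np.float64(56.4), [3.7, 8.0])
(np.float64(2.95), 4, np.float64(59.4), [1.4, 3.6])
(np.float64(2.95), 10, np.float64(56.4), [3.6, 8.5])
(np.float64(2.97), 7, np.float64(56.4), [3.3, 7.7])
(np.float64(3.09), 7, np.float64(62.4), [-0.7, -0.1])
(np.float64(3.16), 7, np.float64(59.4), [1.3, 3.2])
(np.float64(3.17), 4, np.float64(62.4), [-0.2, 0.5])
(np.float64(3.26), 10, np.float64(62.4), [-0.4, 0.2])
(np.float64(3.37), 13, np.float64(59.4), [1.7, 4.1])
(np.float64(3.41), 10, np.float64(59.4), [1.4, 3.6])
(np.float64(3.48), 16, np.float64(56.4), [3.8, 8.4])
(np.float64(3.51), 13, np.float64(56.4), [3.4, 7.8])
```

```bash
python3 - <<'E'
from fs import *
for cam in("top","side"):
    im=ctrl.get_image(cam); d=np.load(cam+"0.npz"); f=d["frame"].astype(float)+1
    T=np.linalg.inv(np.array(im["cam_to_world"])); b=boxof(im,np.array([.382,-.244,.03]),13)
    F=f[b[1]:b[3],b[0]:b[2]]
    for nm,feat in (("sat",(F[...,0]-F[...,2])/(F[...,0]+F[...,2])),("B",F[...,2])):
        def cost(p,y,sg):
            m=sil(im,T,p[0],p[1],0,np.radians(y),b,ss=16); m=cv2.GaussianBlur(m,(0,0),sg).ravel()
            A=np.c_[m,np.ones_like(m)]; k,*_=np.linalg.lstsq(A,feat.ravel(),rcond=None); return ((A@k-feat.ravel())**2).sum()
        out=[]
        for y in range(24,60,3):
            r=minimize(cost,[384.5,-242.7],args=(y,.6),method="Nelder-Mead",options=dict(initial_simplex=[[384.5,-242.7],[388,-242.7],[384.5,-239]],xatol=.1)); out.append((r.fun,y,r.x.round(1).tolist()))
        mn=min(out)[0]; print(cam,nm,[(o[1],round(o[0]/mn,2)) for o in out],min(out)[2])
E
```

```text
top sat [(24, np.float64(1.42)), (27, np.float64(1.25)), (30, np.float64(1.14)), (33, np.float64(1.07)), (36, np.float64(1.0)), (39, np.float64(1.02)), (42, np.float64(1.1)), (45, np.float64(1.2)), (48, np.float64(1.35)), (51, np.float64(1.51)), (54, np.float64(1.71)), (57, np.float64(1.88))] [385.1, -242.6]
top B [(24, np.float64(2.5)), (27, np.float64(1.98)), (30, np.float64(1.52)), (33, np.float64(1.2)), (36, np.float64(1.02)), (39, np.float64(1.0)), (42, np.float64(1.16)), (45, np.float64(1.45)), (48, np.float64(1.89)), (51, np.float64(2.41)), (54, np.float64(2.97)), (57, np.float64(3.49))] [384.5, -241.2]
side sat [(24, np.float64(1.14)), (27, np.float64(1.11)), (30, np.float64(1.08)), (33, np.float64(1.06)), (36, np.float64(1.03)), (39, np.float64(1.01)), (42, np.float64(1.0)), (45, np.float64(1.0)), (48, np.float64(1.02)), (51, np.float64(1.04)), (54, np.float64(1.06)), (57, np.float64(1.09))] [384.0, -242.7]
side B [(24, np.float64(1.33)), (27, np.float64(1.26)), (30, np.float64(1.19)), (33, np.float64(1.11)), (36, np.float64(1.05)), (39, np.float64(1.01)), (42, np.float64(1.0)), (45, np.float64(1.04)), (48, np.float64(1.08)), (51, np.float64(1.09)), (54, np.float64(1.11)), (57, np.float64(1.15))] [383.7, -244.2]
```

Emit:
step_arm:
  motion:
    - {"x": 0.5,"y": 0.5,"z": 3,"wx": 0,"wy": 0,"wz": 0.3,"jaw": 0.1}
    - {"x": 1,"y": 1,"z": 8,"wx": 0,"wy": 0,"wz": 0.3,"jaw": 0.1}
    - {"x": 1,"y": 1.3,"z": 13,"wx": 0,"wy": 0,"wz": 0.3,"jaw": 0.1}
    - {"x": 1,"y": 1.3,"z": 18,"wx": 0,"wy": 0,"wz": 0.3,"jaw": 0.1}
    - {"x": 1,"y": 1.3,"z": 22,"wx": 0,"wy": 0,"wz": 0.3,"jaw": 0.1}
    - {"x": 1,"y": 1.3,"z": 25,"wx": 0,"wy": 0,"wz": 0.3,"jaw": 0.1}
    - {"x": 1,"y": 1.3,"z": 27,"wx": 0,"wy": 0,"wz": 0.3,"jaw": 0.1}
    - {"x": 1,"y": 1.3,"z": 27,"wx": 0,"wy": 0,"wz": 0.3,"jaw": 0.1}

```text
time_s: 16.75
ee_pos: [0.3656, 0.3085, 0.0684]
orientation: [-1.829, -2.554, -0.002]
ft_force: [0.4, -1.3, -0.3]
opening: 0.229
```

```bash
python3 - <<'E'
from fs import *
plan(364.5,307.4,67,18.8)
im=ctrl.get_image("side"); b=(200,150,260,200); k=12; f=im["frame"][b[1]:b[3],b[0]:b[2]]
o=np.clip(cv2.resize(f,None,fx=k,fy=k,interpolation=2)*1.8,0,255).astype(np.uint8)[...,::-1].copy()
T=np.linalg.inv(np.array(im["cam_to_world"])); p=ctrl.observe()["ee_pos"]*1000
m=sil(im,T,p[0],p[1],p[2]-36,np.radians(19.8),b,ss=8)
cs,_=cv2.findContours((cv2.resize(m,None,fx=k,fy=k)>.5).astype(np.uint8),0,2); cv2.drawContours(o,cs,-1,(0,255,0),1)
cv2.imwrite("pics/side19.png",o)
E
```

```text
t 16.75 pos [365.6 308.5  68.4] jaw yaw 18.8 tilt 0.08 q [0.68 0.47 2.04 0.   0.63 0.35] open 0.229 F [ 0.4 -1.3 -0.3]
shift [-0.7 -1.4  1.4] turns [[0.1, -0.1, -0.0], [-0.1, -0.1, 180.0]]
```

View pics/side19.png

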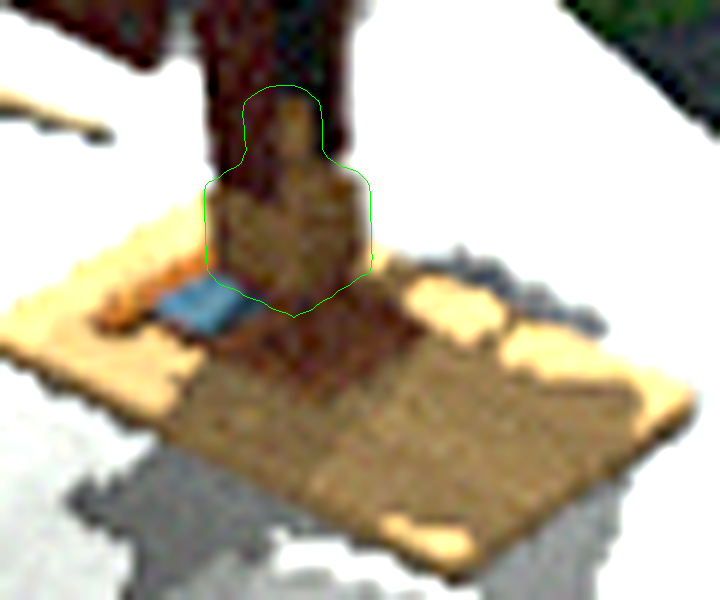

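Emit:
step_arm:
  motion:
    - {"x": -0.5,"y": -1,"z": -10,"wx": 0,"wy": 0,"wz": 0,"jaw": 0.1}
    - {"x": -0.7,"y": -1.4,"z": -20,"wx": 0,"wy": 0,"wz": 0,"jaw": 0.1}
    - {"x": -0.7,"y": -1.4,"z": -30,"wx": 0,"wy": 0,"wz": 0,"jaw": 0.1}
    - {"x": -0.7,"y": -1.4,"z": -38,"wx": 0,"wy": 0,"wz": 0,"jaw": 0.1}
    - {"x": -0.7,"y": -1.4,"z": -43,"wx": 0,"wy": 0,"wz": 0,"jaw": 0.1}
    - {"x": -0.7,"y": -1.4,"z": -45,"wx": 0,"wy": 0,"wz": 0,"jaw": 0.1}
    - {"x": -0.7,"y": -1.4,"z": -45,"wx": 0,"wy": 0,"wz": 0,"jaw": 0.1}
    - {"x": -0.7,"y": -1.4,"z": -45,"wx": 0,"wy": 0,"wz": 0,"jaw": 0.1}

```text
time_s: 17.47
ee_pos: [0.3646, 0.3074, 0.1138]
orientation: [1.829, 2.554, 0.003]
ft_force: [-0.3, -0.3, -0.4]
opening: 0.227
```

```bash
python3 - <<'E'
from fs import *
plan(364.5,307.4,67,18.8)
p=ctrl.observe()["ee_pos"]*1000
ims=[ctrl.get_image("side") for _ in range(5)]; im=ims[0]; T=np.linalg.inv(np.array(im["cam_to_world"]))
f=np.mean([i["frame"].astype(float) for i in ims],0); np.savez("held.npz",f=f,p=p)
b=(205,140,245,175); k=14; o=np.clip(cv2.resize(f[b[1]:b[3],b[0]:b[2]],None,fx=k,fy=k,interpolation=2)*1.5,0,255).astype(np.uint8)[...,::-1].copy()
m=sil(im,T,p[0],p[1],p[2]-36,np.radians(19.8),b,ss=8)
cs,_=cv2.findContours((cv2.resize(m,None,fx=k,fy=k)>.5).astype(np.uint8),0,2); cv2.drawContours(o,cs,-1,(0,255,0),1)
cv2.imwrite("pics/side20.png",o)
E
```

```text
t 17.47 pos [364.6 307.4 113.8] jaw yaw 18.8 tilt 0.12 q [0.68 0.38 2.03 0.   0.73 0.35] open 0.227 F [-0.3 -0.3 -0.4]
shift [-0.  -0.1 46.8] turns [[0.1, -0.1, -0.0], [-0.1, -0.2, 180.0]]
```

View pics/side20.png

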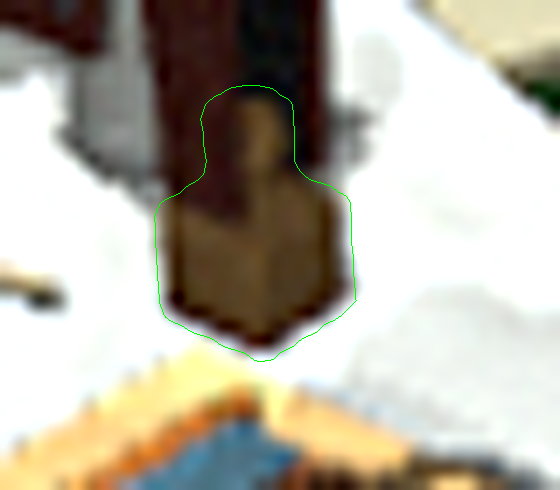

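Emit:
step_arm:
  motion:
    - {"x": 0,"y": 0,"z": 10,"wx": 0,"wy": 0,"wz": 0,"jaw": 0.1}
    - {"x": 0,"y": 0,"z": 20,"wx": 0,"wy": 0,"wz": 0,"jaw": 0.1}
    - {"x": 0,"y": 0,"z": 30,"wx": 0,"wy": 0,"wz": 0,"jaw": 0.1}
    - {"x": 0,"y": 0,"z": 38,"wx": 0,"wy": 0,"wz": 0,"jaw": 0.1}
    - {"x": 0,"y": 0,"z": 43,"wx": 0,"wy": 0,"wz": 0,"jaw": 0.1}
    - {"x": 0,"y": 0,"z": 46,"wx": 0,"wy": 0,"wz": 0,"jaw": 0.1}
    - {"x": 0,"y": 0,"z": 47.8,"wx": 0,"wy": 0,"wz": 0,"jaw": 0.1}
    - {"x": 0,"y": 0,"z": 47.8,"wx": 0,"wy": 0,"wz": 0,"jaw": 0.1}

```text
time_s: 18.38
ee_pos: [0.3643, 0.3072, 0.0651]
orientation: [-1.829, -2.554, -0.001]
ft_force: [0.6, 0.2, -0.3]
opening: 0.23
```

Emit:
step_arm:
  motion:
    - {"x": 0,"y": 0,"z": 0,"wx": 0,"wy": 0,"wz": 0,"jaw": 0.1}
    - {"x": 0,"y": 0,"z": 0,"wx": 0,"wy": 0,"wz": 0,"jaw": 0.1}
    - {"x": 0,"y": 0,"z": 0,"wx": 0,"wy": 0,"wz": 0,"jaw": 0.1}
    - {"x": 0,"y": 0,"z": 0,"wx": 0,"wy": 0,"wz": 0,"jaw": 0.1}
    - {"x": 0,"y": 0,"z": 0,"wx": 0,"wy": 0,"wz": 0,"jaw": 0.1}
    - {"x": 0,"y": 0,"z": 0,"wx": 0,"wy": 0,"wz": 0,"jaw": 0.1}
    - {"x": 0,"y": 0,"z": 0,"wx": 0,"wy": 0,"wz": 0,"jaw": 0.1}
    - {"x": 0,"y": 0,"z": 0,"wx": 0,"wy": 0,"wz": 0,"jaw": 0.1}

```text
time_s: 19.05
ee_pos: [0.3643, 0.3073, 0.0652]
orientation: [-1.829, -2.554, -0.001]
ft_force: [0.6, -0.0, -0.8]
opening: 0.225
```

```bash
python3 - <<'E'
from h import *
plan(364.5,307.4,66,18.8)
im=ctrl.get_image("side"); b=(200,150,260,200); k=12; f=im["frame"][b[1]:b[3],b[0]:b[2]]
cv2.imwrite("pics/side21.png",np.clip(cv2.resize(f,None,fx=k,fy=k,interpolation=2)*2.2,0,255).astype(np.uint8)[...,::-1])
for q in("pin_barrel","slip_jar","blue_cup"): print(q,[(round(d["score"],2),np.round(d["point"],3).tolist()) for d in ctrl.boxes_of("side",q)][:1])
E
```

```text
t 19.05 pos [364.3 307.3  65.2] jaw yaw 18.8 tilt 0.04 q [0.68 0.47 2.05 0.   0.62 0.35] open 0.225 F [ 0.6 -0.  -0.8]
shift [ 0.1  0.2 -0.8] turns [[0.0, -0.0, -0.0], [-0.1, -0.0, 180.0]]
pin_barrel [(0.97, [0.342, -0.027, 0.037])]
slip_jar [(0.18, [0.465, -0.497, 0.041])]
blue_cup [(0.84, [0.464, -0.495, 0.039])]
```

View pics/side21.png

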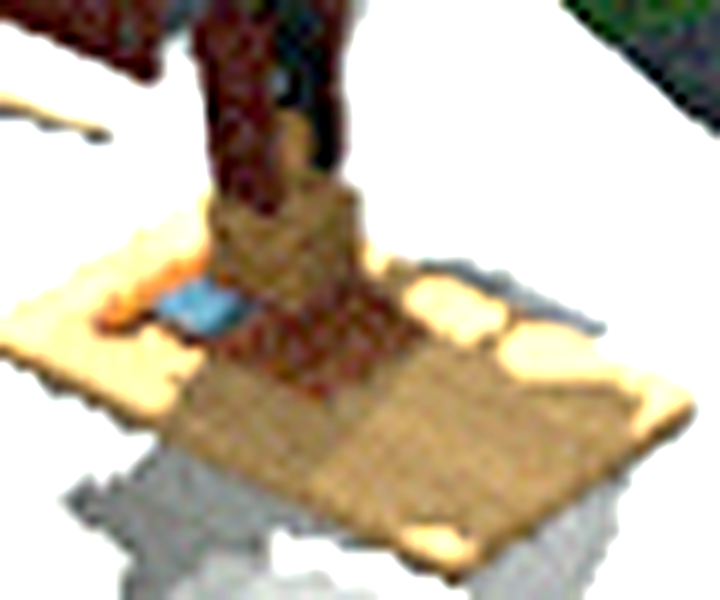

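```bash
python3 -c "
from cell import ctrl
print(ctrl.close_job()); s=ctrl.observe(); print(s['time_s'],s['ee_pos'],s['opening'],s['ft_force'])"
```

```text
the job is handed in; nothing more can be done
None
the job is handed in; nothing more can be done
```

I slid the brown tile against the blue one and let go. Then I picked up the wooden stamp by its knob, carried it over the rolling pin and handed in at about 19 s. At hand-in it was held over the joint about 9 mm above the tiles.

**Tile:** The push ended against a steady resistance of about 8 N. After release, the top camera put the brown tile's far edge where a flush fit should put it, with a gap under about 1 mm. The ends were level within about 1 mm.

**Stamp:**
- **Position:** The tool was within 0.3 mm of the measured joint centre and tilted under 0.1°. I estimate the stamp is within about 2 mm of the joint.
- **Squareness:** The yaw is about 1° off square, worked out from the picture taken before the grasp.
- **Grip and contact:** The grip held at 15 N with no sign of contact. The arm and fingers hid the stamp from the top camera, so these pose checks rest on the side camera and the grasp geometry.

**Other objects:** The pin and cup measured within a few mm of where they started. At the end the detector did not find the slip jar, so I could not measure its position. I never moved the gripper against it.

**What disagreed:**
- **Fingertip length:** The fingertips turned out to sit about 3 mm behind the reported tool point, not 25 mm ahead as stated. My first attempt to grip the tile therefore closed above it without touching it. I worked from the measured tip height after that.
- **Stamp silhouette:** One rough side-camera fit put the stamp about 4–5 mm off. I raised the stamp to look again, and the outline then agreed to within about 1–1.5 mm.

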